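# Load and start the curing box

### The arm

A 6-joint arm with a two-finger parallel gripper is mounted at the origin on a cart in front of the work surface, level with it; the furniture and walls round the work are solid. World frame = base frame: x ahead of the robot, y to its left, z up, the work surface at z = 0. Lengths are in m, angles in rad, forces in N, time in s.
With the tool pointing down it reaches from about 0.375 to 0.9 m from the base axis. Payload 3.1 kg.
Tool frame: the origin (TCP) lies midway between the tips of the shut fingers; the grasp point (between the pads) lies 19 mm behind it (env.hold_point_z is the distance from the TCP to the grasp point, in m); z points along the fingers, y is the line along which they close (so a half turn about z gives the same grasp; the last joint's range is limited). The gripper opens to 87 mm and grips with 3 to 60 N. Pads are 19 mm wide; open, the fingers measure 117 mm over their backs; the gripper's body (75 mm by 190 mm) begins 51 mm behind the grasp point.
Start: joints at [1.028, 0.527, 1.433, -0, 1.181, -0.178], TCP at [0.222, 0.584, 0.223] pointing down, gripper open.
Joint ranges: [-3.08, 3.08], [-0.75, 2.2], [0.22, 2.44], [-1.43, 4.57], [0, 2.65], [-2.85, 2.85]. Speed limits (rad/s): [2.79, 2.79, 3.14, 3.14, 3.14, 3.14].

### API

Orientations are given as a unit quaternion [w, x, y, z].
In Python, from cell import env gives the robot as it stands. The module is installed in compiled form; this text tells all that it offers.
- The arm moves only by the tool send_rows, never from a script. Its arguments are lists of equal length, an entry for each row: "jaw": the closure, from -1 (fully open) to 1 (shut), so that 0 is half open; "travel": the shift along the tool's x, y, z each as a share of 0.25 m, from -1 to 1, a list of three; "twist": the turn about the tool's z as a share of 5 degrees, from -1 to 1. In form: {"jaw": [jaw, ...], "travel": [[x, y, z], ...], "twist": [twist, ...]}. A call has 1 to 10 rows; each row shifts and turns the commanded pose from where the row before left it, along the tool's axes as they then stand; what a row does not reach is not made up. A row lasts 1/12 s, in which the tool goes at most 41.7 mm and 7.16 degrees, less where a joint would pass 70% of its speed; a pose out of reach is approached as far as the arm can. A call with a number of a shift or a turn outside -1 to 1 is refused whole. A call with a gripper value outside its range is refused whole. The fingers move at their own pace and stop on an object; the grip force is fixed at half the most. Time passes only in rows, so rows that do not move let the fingers close. It gives the time, the measured TCP pose, the force, the opening and the grip force at its end, in the units of the state.
- env.get_state(): the state, without advancing time (a new reading comes with each control period).
- env.get_image(name): name is "scene" or "top" or "wrist"; returns a dict with "img" (480x640x3 uint8, red, green, blue), "K" (3x3 intrinsics, pixels), "k1" (the pictures are not rectified: a ray, as slopes to the right and down, at radius r is drawn at 1 + k1 r^2 times it, then the intrinsics apply), "rvec" (rotation vector, rad) and "tvec" (3), from world to camera coordinates, as OpenCV has them. Camera axes: x right, y down, z forward; pixel columns grow to the right and rows downward; lengths in m; the calibration is good to about 2 mm. A picture is of the moment at which its call begins. There is no depth.
- env.hand_in(): hands the job in; it is judged then, once.
Trained networks look in a picture, given as the dict that the camera call returned (one of the last four; its "shot" number tells which), for a name from the list of things; names that differ only in an ending like _2 or _b are one class to them, and where a whole thing is asked for, a point or a joint stands for the part that bears it (a point fixed in the world has none). Each returns a list of dicts, best first, with "p" (0 to 1); they miss things now and then, are a little off and sometimes report something else, mostly with a low value. They report only what shows in the picture. A call takes as long as a camera call.
- env.find_in(query, picture): "extent" ([left, top, right, bottom] in pixels, round what is visible of it).
- env.trace(query, picture): "mask" (480x640 bool, what is visible of it) and "extent" ([left, top, right, bottom] in pixels, round what is visible of it).
- env.landmark_of(query, picture): "location" ([column, row] in pixels: a listed point, or the origin of a listed thing).
The state is a dict: "clock": time; "joint_positions": joint angles; "joint_vel": joint speeds; "joint_efforts": joint torques, N m; "position": TCP position; "tool_rot": TCP orientation; "wrist_force": force on the tool from outside, world axes, zero at the start; "torque": the same for the moment, N m; "width": finger opening in m; "gripper_force": force on a finger pad.
Only numpy, scipy, OpenCV 4.12 (cv2) and the standard library are available. Lean on these libraries where they do the work, as an engineer would, in place of code of your own. Each camera call takes 0.05 s, during which the arm holds its last target. There are 200 camera calls.

### The job

Cure the freshly glued sanding blocks: flip the red latch of the blue curing box open, lift the lid well up, and lay every sanding block side by side in the chamber, none on top of another. Then shut the lid fully, snap the latch closed again, and only then start the box: push the red knob in and turn it clockwise past its safety stop to the end, and let it spring back out. Leave the side cutters, the tape roll and the picture plaque where they are.

Things in the scene. Friction and masses are not known exactly. Their poses are not given: they have to be found in the camera images.
- curing_box: Bench curing box, fixed. Origin on the worktop under the chamber's middle; x to the hinge side (away from the robot), y left, z up. Outside 160 (x) x 260 (y) mm, rim 70 mm high, walls 12 mm: chamber 136 x 236 mm, its floor 20 mm above the worktop. In front a grey apron, x -169 to -80 mm, top 45 mm high, with the red latch at its left (y +70) and the red knob at its right (y -70).
- lid_hinge (a point): Middle of the lid's hinge axis (the axis runs along the box's y), at curing_box x +80, z 70 mm.
- lid (a joint): Lid angle, rad: 0 shut, 1.75 fully open (just past upright). Blue panel with amber window, 162 x 262 mm, top 81 mm above the worktop when shut. Its hinge is stiff (0.2 N m): the lid stays where it is left, must be led both ways and pressed down to shut fully. The closed latch holds it down.
- lid_handle (a point): Grip point of the black handle on the lid, 30 mm wide (box y), 14 mm thick (box x), standing 35 mm off the lid. The point is 10 mm below the handle's top, 134 mm in front of the hinge axis and 36 mm above it when shut. Pinched across its 30 mm width it can turn between the fingers as the lid swings.
- latch (a joint): Over-centre bail latch, rad: 0 closed, upright, its wire bar over the lid's steel tongue; 0.8 open, swung out towards the robot. A spring snaps it either way past 0.4; moving it takes about 2 N at the tab's end. The lid cannot rise while it is closed.
- latch_pivot (a point): Middle of the latch's pivot axis (along box y), at curing_box x -90, y +70, z 52 mm.
- latch_tab (a point): Top end of the latch's red thumb tab, 30 mm wide (box y), 6 mm thick, 75 mm from the pivot: straight above it when closed (46 mm above the lid's top); when open 54 mm in front of it and 52 mm above it, over the apron. Can be pushed over with shut fingers from either side; lead it along its arc, or it may jam.
- start_knob (a joint): Turn of the start knob, rad: 0 off, 1.45 end stop = running; grows clockwise seen from above. With the knob out, its yellow lug meets the yellow safety stop at about 0.2; pressed in 8.5 mm or more it passes under, and beyond about 1.0 it is clear and springs out when let go. It stays where it is left.
- start_push (a joint): How far the knob is pressed in, m: 0 out, 0.010 fully in (straight down). Spring 4 N at the start to 10 N fully in.
- knob_grip (a point): Middle of the top of the knob's red grip bar, at curing_box x -120, y -70, z 106 mm with the knob out. The bar is 42 mm long, 14 thick, 38 high; its length is this point's x axis (turns with the knob), along the box's x at 0. Hold its upper 25 mm across the thickness: lower down are the skirt and, to 41 mm from the axis, the stop bracket, top 21 mm above the apron.
- block_1: Freshly glued beech and cork sanding block, 40 (x) x 90 (y) x 31 (z) mm, origin at the centre of its underside. Two or three of these are present (None if absent).
- block_1_mid (a point): Centre of block_1, 15.5 mm above its underside.
- block_2: Freshly glued beech and cork sanding block, 40 (x) x 90 (y) x 31 (z) mm, origin at the centre of its underside. Two or three of these are present (None if absent).
- block_2_mid (a point): Centre of block_2, 15.5 mm above its underside.
- block_3: Freshly glued beech and cork sanding block, 40 (x) x 90 (y) x 31 (z) mm, origin at the centre of its underside. Two or three of these are present (None if absent).
- block_3_mid (a point): Centre of block_3, 15.5 mm above its underside.
- cutters: Bystander: side cutters with red handles, 172 mm, lying; leave alone.
- tape: Bystander: roll of masking tape, 91 mm across, 19 mm high; leave alone.
- picture: Bystander: wooden picture plaque, 110 x 80 x 15 mm; leave alone.

How it is judged:
On the way, in this order (a step that is already met when the one before it is completed fails the run):
1. the latch is flipped open while the lid is still shut (value of joint latch above 0.65 rad and value of joint lid below 0.1 rad), for 0.2 s.
2. the lid is lifted well up (over 1.1 rad) (value of joint lid above 1.1 rad), for 0.2 s.
3. every sanding block lies in the chamber, lid still up (x of block_1_mid in the frame of curing_box between -0.06 and 0.06 m and y of block_1_mid in the frame of curing_box between -0.11 and 0.11 m and z of block_1_mid in the frame of curing_box between 0.025 and 0.048 m and angle between block_1's own y axis and vertical between 1.37 and 1.77 rad and x of block_2_mid in the frame of curing_box between -0.06 and 0.06 m and y of block_2_mid in the frame of curing_box between -0.11 and 0.11 m and z of block_2_mid in the frame of curing_box between 0.025 and 0.048 m and angle between block_2's own y axis and vertical between 1.37 and 1.77 rad and x of block_3_mid in the frame of curing_box between -0.06 and 0.06 m and y of block_3_mid in the frame of curing_box between -0.11 and 0.11 m and z of block_3_mid in the frame of curing_box between 0.025 and 0.048 m and angle between block_3's own y axis and vertical between 1.37 and 1.77 rad and linear speed of each of block_1, block_2, block_3 below 0.02 m/s and value of joint lid above 0.9 rad), for 0.2 s.
4. the lid is shut on them and the latch snapped closed, the knob still off (x of block_1_mid in the frame of curing_box between -0.06 and 0.06 m and y of block_1_mid in the frame of curing_box between -0.11 and 0.11 m and z of block_1_mid in the frame of curing_box between 0.025 and 0.048 m and angle between block_1's own y axis and vertical between 1.37 and 1.77 rad and x of block_2_mid in the frame of curing_box between -0.06 and 0.06 m and y of block_2_mid in the frame of curing_box between -0.11 and 0.11 m and z of block_2_mid in the frame of curing_box between 0.025 and 0.048 m and angle between block_2's own y axis and vertical between 1.37 and 1.77 rad and x of block_3_mid in the frame of curing_box between -0.06 and 0.06 m and y of block_3_mid in the frame of curing_box between -0.11 and 0.11 m and z of block_3_mid in the frame of curing_box between 0.025 and 0.048 m and angle between block_3's own y axis and vertical between 1.37 and 1.77 rad and value of joint lid below 0.04 rad and value of joint latch below 0.12 rad and value of joint start_knob below 0.5 rad), for 0.2 s.
5. the knob is turned past its safety stop to the end (value of joint lid below 0.04 rad and value of joint latch below 0.12 rad and value of joint start_knob above 1.2 rad), for 0.1 s.
At the end, for the whole second after the job is handed in: Every sanding block lies lengthwise level on the chamber floor (not stacked, long axis level within 0.2 rad) and at rest, the lid is shut (under 0.04 rad), the latch closed (under 0.12 rad), the knob turned over 1.2 rad and sprung back out (under 3 mm in) (all of step 5 and x of block_1_mid in the frame of curing_box between -0.06 and 0.06 m and y of block_1_mid in the frame of curing_box between -0.11 and 0.11 m and z of block_1_mid in the frame of curing_box between 0.025 and 0.048 m and angle between block_1's own y axis and vertical between 1.37 and 1.77 rad and x of block_2_mid in the frame of curing_box between -0.06 and 0.06 m and y of block_2_mid in the frame of curing_box between -0.11 and 0.11 m and z of block_2_mid in the frame of curing_box between 0.025 and 0.048 m and angle between block_2's own y axis and vertical between 1.37 and 1.77 rad and x of block_3_mid in the frame of curing_box between -0.06 and 0.06 m and y of block_3_mid in the frame of curing_box between -0.11 and 0.11 m and z of block_3_mid in the frame of curing_box between 0.025 and 0.048 m and angle between block_3's own y axis and vertical between 1.37 and 1.77 rad and linear speed of each of block_1, block_2, block_3 below 0.02 m/s and value of joint start_push below 0.003 m); the robot touches nothing.
It fails at once if a bystander is moved more than 4 cm (distance of any of cutters, tape, picture from where it was at the start of the episode above 0.04 m).
Of block_1, block_2, block_3 only 2 to 3 are there at a start; the rules pass over those that are not, and their reading is None.
At some moment in a run one of block_1, block_2, block_3 may be knocked a few centimetres aside while the robot is not near it.
Once in a run the grip may slacken for a moment while it holds something.
It also fails if it takes over 210 s, if anything falls off the work surface, if the arm or the gripper's body presses on something with over 40 N, if the wrist force passes 120 N, or if a joint passes its speed limit or range.

## Working session

There is one attempt and no reset: what is moved stays moved. The work goes in short steps, Python scripts to look and compute and a tool call to move; the robot and the scene stay as the last step left them, time stands still between calls to the robot, and variables do not carry over. Pictures are saved under pics/ and viewed, at most 14 in all, crops included, and the job is handed in when it is done.

Besides the shell and the picture viewer there is one more tool, called after "Request:" as name(argument=value, ...), one argument or row to a line, values as JSON. send_rows: Moves the arm, as the interface text tells. Shift numbers are shares of 0.25 m and turn numbers shares of 5 degrees, none past 1 either way. Its arguments: {"type":"object","properties":{"jaw":{"type":"array","items":{"type":"number"}},"travel":{"type":"array","items":{"type":"array","items":{"type":"number","minimum":-1,"maximum":1}}},"twist":{"type":"array","items":{"type":"number","minimum":-1,"maximum":1}}},"required":["jaw","travel","twist"]}

```bash
mkdir -p pics; cat > h.py <<'E'
import numpy as np, cv2
from scipy.spatial.transform import Rotation as R
from cell import env
def ray(im,px):
    K=im["K"];u=np.array([(px[0]-K[0,2])/K[0,0],(px[1]-K[1,2])/K[1,1]])
    x=u.copy()
    for _ in range(20): x=u/(1+im["k1"]*(x@x))
    M=cv2.Rodrigues(np.array(im["rvec"],float))[0]; t=np.array(im["tvec"],float).ravel()
    return -M.T@t, M.T@np.array([x[0],x[1],1.])
def onz(im,px,z):
    c,d=ray(im,px); return c+d*(z-c[2])/d[2]
def proj(im,P):
    M=cv2.Rodrigues(np.array(im["rvec"],float))[0]
    q=np.atleast_2d(P)@M.T+np.array(im["tvec"],float).ravel()
    s=q[:,:2]/q[:,2:]; s=s*(1+im["k1"]*(s**2).sum(1,keepdims=True))
    return s*np.array([im["K"][0,0],im["K"][1,1]])+im["K"][:2,2]
def save(im,n): cv2.imwrite("pics/"+n+".png",im["img"][:,:,::-1])
def st():
    s=env.get_state(); print({k:np.round(s[k],3).tolist() for k in ("clock","position","tool_rot","width","gripper_force","wrist_force","joint_positions")}); return s
E
python3 - <<'E'
from h import *
st(); print(env.hold_point_z)
for n in("top","scene"):
    im=env.get_image(n); save(im,n+"0")
    c,_=ray(im,(320,240)); print(n,c.round(3))
    for q,z in(("curing_box",0),("lid_handle",.106),("latch_tab",.127),("latch_pivot",.052),("knob_grip",.106),("lid_hinge",.07),("block_1_mid",.0155),("cutters",0),("tape",0),("picture",0)):
        for d in env.landmark_of(q,im)[:4]:
            print(q,round(d["p"],2),np.round(d["location"]),onz(im,d["location"],z).round(3))
E
```

```text
{'clock': 0.0, 'position': [0.222, 0.583, 0.222], 'tool_rot': [-0.0, 0.181, 0.984, -0.001], 'width': 0.087, 'gripper_force': 0.0, 'wrist_force': [0.524, 0.236, 0.091], 'joint_positions': [1.029, 0.528, 1.434, -0.0, 1.181, -0.179]}
0.0187
top [ 0.456 -0.049  1.092]
curing_box 0.74 [317. 242.] [ 0.593 -0.047  0.   ]
lid_handle 0.9 [323. 261.] [ 0.541 -0.06   0.106]
latch_tab 0.51 [287. 284.] [0.492 0.012 0.127]
latch_pivot 0.92 [291. 285.] [0.494 0.009 0.052]
latch_pivot 0.57 [424. 285.] [ 0.494 -0.28   0.052]
latch_pivot 0.32 [286. 169.] [0.753 0.022 0.052]
knob_grip 0.9 [357. 296.] [ 0.471 -0.13   0.106]
knob_grip 0.4 [314. 202.] [ 0.665 -0.04   0.106]
lid_hinge 0.68 [315. 204.] [ 0.67  -0.042  0.07 ]
lid_hinge 0.62 [227. 179.] [0.725 0.151 0.07 ]
lid_hinge 0.16 [324. 259.] [ 0.549 -0.062  0.07 ]
block_1_mid 0.31 [224. 178.] [0.74  0.168 0.016]
cutters 0.56 [385. 189.] [ 0.721 -0.205  0.   ]
tape 0.87 [287. 171.] [0.763 0.024 0.   ]
picture 0.92 [225. 176.] [0.749 0.17  0.   ]
scene [0.695 0.738 1.105]
curing_box 0.83 [322. 280.] [ 0.595 -0.038  0.   ]
latch_tab 0.64 [371. 259.] [0.501 0.013 0.127]
latch_tab 0.37 [372. 284.] [0.511 0.076 0.127]
latch_pivot 0.61 [372. 282.] [0.496 0.019 0.052]
knob_grip 0.85 [371. 217.] [ 0.476 -0.117  0.106]
knob_grip 0.65 [322. 277.] [0.604 0.03  0.106]
lid_hinge 0.57 [287. 264.] [ 0.67 -0.04  0.07]
lid_hinge 0.24 [372. 262.] [ 0.489 -0.02   0.07 ]
block_1_mid 0.72 [371. 283.] [ 0.49  -0.004  0.016]
cutters 0.64 [264. 232.] [ 0.714 -0.197  0.   ]
tape 0.25 [261. 233.] [ 0.72  -0.194  0.   ]
picture 0.62 [258. 376.] [0.753 0.177 0.   ]
picture 0.3 [345. 194.] [ 0.501 -0.293  0.   ]
picture 0.29 [294. 198.] [ 0.63  -0.298  0.   ]
```

View pics/top0.png

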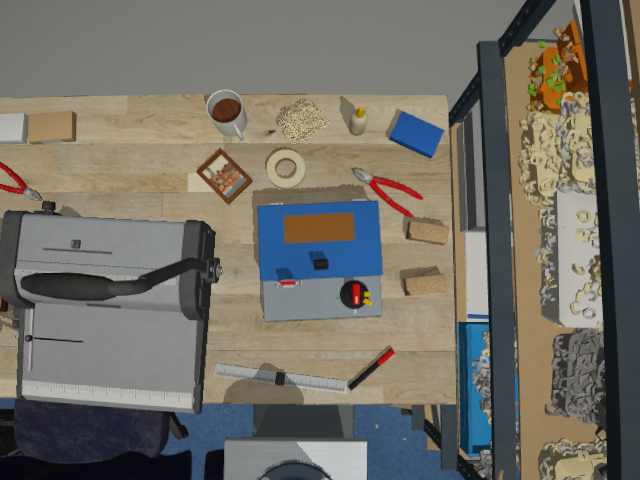

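View pics/scene0.png

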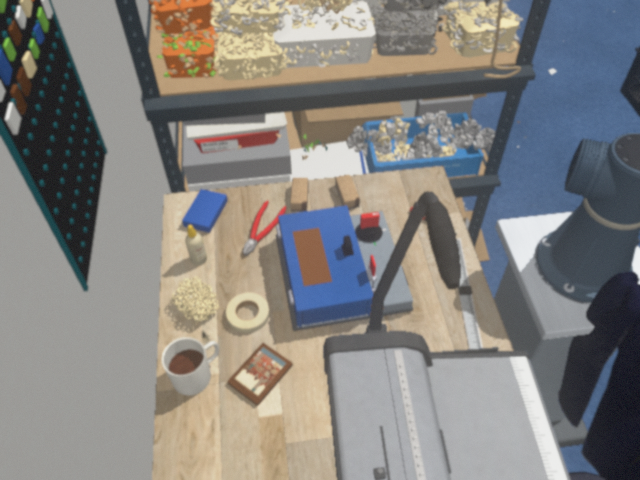

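The top view shows the box at (320,260), blocks at (427,232) and (425,282), latch tab at (288,283), knob at (355,295), and a big trimmer with a raised lever at the left (a tall obstacle between the arm and box). Next I fit the box pose, block poses and lever height.

```bash
cat >> h.py <<'E'
BP={"curing_box":(0,0,0),"lid_handle":(-.054,0,.106),"latch_tab":(-.09,.07,.127),"latch_pivot":(-.09,.07,.052),"knob_grip":(-.12,-.07,.106),"lid_hinge":(.08,0,.07)}
def b2w(p,b):
    c,s=np.cos(p[2]),np.sin(p[2]); b=np.atleast_2d(b)
    return np.c_[p[0]+c*b[:,0]-s*b[:,1],p[1]+s*b[:,0]+c*b[:,1],b[:,2]]
E
python3 - <<'E'
from h import *
from scipy.optimize import least_squares
ims=[env.get_image(n) for n in("top","scene")]
obs=[]
for im in ims:
    for q,b in BP.items():
        for d in env.landmark_of(q,im)[:4]:
            e=np.linalg.norm(proj(im,b2w((.587,-.05,.04),b))[0]-d["location"])
            if e<15: obs.append((im,b,np.array(d["location"]),q)); break
f=lambda p:np.concatenate([proj(im,b2w(p,b))[0]-l for im,b,l,q in obs])
r=least_squares(f,(.587,-.05,.04),loss="soft_l1"); print("box",r.x.round(4))
for o,e in zip(obs,f(r.x).reshape(-1,2)): print(o[3],e.round(1))
for im in ims:
    for d in env.trace("block_1",im):
        if d["p"]<.1: continue
        m=d["mask"]; c=cv2.minAreaRect(np.argwhere(m)[:,::-1].astype(np.float32)); print("block",round(d["p"],2),np.round(d["extent"]),m.sum(),onz(im,c[0],.025).round(3))
        print(np.array([onz(im,x,.031)[:2] for x in cv2.boxPoints(c)]).round(3).tolist())
# lever apex
for a,b in (((130,300),(430,200)),((25,285),(455,285))):
    c1,d1=ray(ims[0],a);c2,d2=ray(ims[1],b)
    s=np.linalg.lstsq(np.c_[d1,-d2],c2-c1,rcond=None)[0]; print("lever",c1+d1*s[0],c2+d2*s[1])
E
```

```text
box [ 0.5904 -0.0458  0.0686]
curing_box [-2.2  1.4]
latch_tab [-3.6 -1.4]
knob_grip [-4.  -1.9]
lid_hinge [-0.2  0.9]
curing_box [-0.1 -2.9]
lid_handle [-0.2 -0.1]
latch_tab [ 3.2 -0.6]
latch_pivot [-1.1 -3. ]
knob_grip [-0.  -2.1]
lid_hinge [-0.  -0.7]
block 0.7 [407. 272. 450. 295.] 769 [ 0.498 -0.288  0.025]
[[0.513, -0.237], [0.523, -0.333], [0.483, -0.336], [0.473, -0.241]]
block 0.67 [407. 221. 450. 246.] 781 [ 0.613 -0.297  0.025]
[[0.598, -0.246], [0.642, -0.254], [0.627, -0.346], [0.583, -0.338]]
block 0.27 [268. 150. 304. 191.] 903 [0.759 0.026 0.025]
[[0.804, 0.069], [0.804, -0.016], [0.712, -0.017], [0.712, 0.067]]
block 0.9 [289. 175. 308. 211.] 570 [ 0.617 -0.285  0.025]
[[0.632, -0.34], [0.59, -0.334], [0.604, -0.22], [0.644, -0.226]]
block 0.89 [333. 174. 360. 210.] 556 [ 0.498 -0.276  0.025]
[[0.53, -0.318], [0.486, -0.338], [0.469, -0.224], [0.511, -0.206]]
lever [0.45744531 0.19057924 0.48517187] [0.47046325 0.1868835  0.48373363]
lever [0.47509483 0.33295376 0.48437772] [0.47561895 0.3327963  0.48429479]
```

Request:
send_rows(
  jaw=[1,1,1,1,1,1,1,1,1,1],
  travel=[
    [0,0,-0.05],
    [0,0,-0.05],
    [0,0,-0.05],
    [0,0,-0.05],
    [0,0,-0.05],
    [-0.017,-0.143,0],
    [-0.017,-0.143,0],
    [-0.017,-0.143,0],
    [-0.017,-0.143,0],
    [-0.017,-0.143,0],
  ],
  twist=[-0.93,-0.93,-0.93,-0.93,-0.93,0,0,0,0,0],
)

```text
clock: 2.73
position: [0.251, 0.4048, 0.2851]
tool_rot: [0.0, -0.021, 1.0, 0.0]
wrist_force: [1.0, -0.6, 0.2]
width: 0.0288
gripper_force: 0.0
```

Request:
send_rows(
  jaw=[1,1,1,1,1,1,1,1,1,1],
  travel=[
    [0,-0.15,0],
    [0,-0.15,0],
    [-0.08,-0.133,0],
    [-0.08,-0.133,0],
    [-0.08,-0.133,0],
    [-0.08,-0.133,0],
    [-0.08,-0.133,0],
    [-0.08,-0.133,0],
    [-0.08,-0.133,0],
    [-0.08,-0.133,0],
  ],
  twist=[0,0,0,0,0,0,0,0,0,0],
)

```text
clock: 3.57
position: [0.426, 0.0706, 0.2854]
tool_rot: [0.0, -0.021, 1.0, 0.0]
wrist_force: [0.4, 1.2, -0.0]
width: 0.0001
gripper_force: 0.0
```

```bash
cat > look.py <<'E'
import sys
from h import *
s=st(); im=env.get_image("wrist"); save(im,sys.argv[1])
c,d=ray(im,(320,240)); print("cam",c.round(3),d.round(2))
for q,b in BP.items():
    for d in env.landmark_of(q,im)[:2]: print(q,round(d["p"],2),np.round(d["location"]),onz(im,d["location"],b[2]).round(4))
E
python3 look.py w1
```

```text
{'clock': 3.567, 'position': [0.426, 0.071, 0.285], 'tool_rot': [0.0, -0.021, 1.0, 0.0], 'width': 0.0, 'gripper_force': 0.0, 'wrist_force': [0.361, 1.166, -0.02], 'joint_positions': [-0.096, 0.178, 1.806, 0.0, 1.156, -1.708]}
cam [0.351 0.066 0.448] [ 0.28  0.02 -0.96]
latch_tab 0.73 [247. 298.] [0.4969 0.0145 0.127 ]
latch_pivot 0.58 [255. 266.] [0.4971 0.0106 0.052 ]
knob_grip 0.93 [ 80. 257.] [ 0.4752 -0.1305  0.106 ]
```

View pics/w1.png

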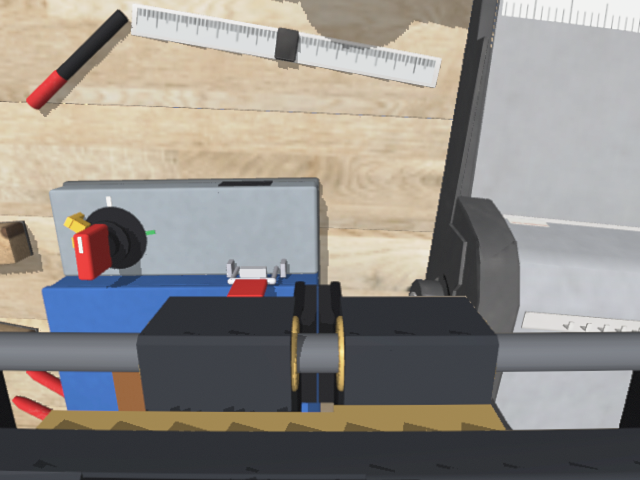

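The wrist view (looking toward the robot-side, image up = −x) shows the apron with corners near (62,277), (318,272), knob bar at (93,250), latch tab at (247,290). I check the yaw from edges.

```bash
python3 - <<'E'
from h import *
im=env.get_image("wrist")
g=cv2.cvtColor(im["img"],cv2.COLOR_RGB2HSV)
blue=((g[...,0]>100)&(g[...,0]<125)&(g[...,1]>150)&(g[...,2]>60))
def edge(rows,cols,z,horiz):
    P=[]
    for c in cols:
        r=np.where(blue[200:330,c])[0]
        if len(r): P.append((c,200+r[0]))
    W=np.array([onz(im,p,z)[:2] for p in P]); k=np.polyfit(W[:,1],W[:,0],1)
    k=np.polyfit(W[:,1],W[:,0],1); e=W[:,0]-np.polyval(k,W[:,1]); W=W[abs(e)<.0015]; k=np.polyfit(W[:,1],W[:,0],1); print("yaw",-np.arctan(k[0]),"line x at y=-.05",np.polyval(k,-.05),len(W))
edge(0,list(range(110,220,3)),.07,1); edge(0,list(range(110,220,3)),.081,1); 
p=(.5904,-.0458,.055)
for p in ((.5904,-.0458,.0686),(.588,-.05,.055)):
  b=[(-.169,.13,.045),(-.169,-.13,.045),(-.08,.13,.045),(-.08,-.13,.045),(-.081,-.131,.081),(-.12,-.07,.106),(-.09,.07,.127),(-.09,.07,.052)]
  print(p,proj(im,b2w(p,b)).round().tolist())
im=env.get_image("top");b=[(-.169,.13,.045),(-.169,-.13,.045),(-.082,.131,.081),(-.082,-.131,.081),(.08,-.131,.081),(.08,.131,.081),(-.12,-.07,.106),(-.09,.07,.127)]
for p in ((.5904,-.0458,.0686),(.588,-.05,.055)):print(p,proj(im,b2w(p,b)).round().tolist())
E
```

```text
yaw 0.054368429380670845 line x at y=-.05 0.502591298779808 37
yaw 0.05436842938067272 line x at y=-.05 0.4983007958804664 37
(0.5904, -0.0458, 0.0686) [[318.0, 185.0], [47.0, 192.0], [320.0, 273.0], [64.0, 279.0], [42.0, 292.0], [84.0, 260.0], [247.0, 299.0], [259.0, 268.0]]
(0.588, -0.05, 0.055) [[316.0, 184.0], [45.0, 188.0], [317.0, 273.0], [61.0, 275.0], [38.0, 288.0], [81.0, 256.0], [243.0, 298.0], [256.0, 266.0]]
(0.5904, -0.0458, 0.0686) [[262.0, 322.0], [381.0, 314.0], [257.0, 281.0], [380.0, 274.0], [374.0, 199.0], [253.0, 206.0], [354.0, 293.0], [284.0, 283.0]]
(0.588, -0.05, 0.055) [[262.0, 322.0], [382.0, 316.0], [258.0, 282.0], [382.0, 276.0], [377.0, 201.0], [256.0, 207.0], [355.0, 295.0], [286.0, 283.0]]
```

Request:
send_rows(
  jaw=[1,1,1,1,1,1,1,1,1,1],
  travel=[
    [0,0,0],
    [-0.088,-0.059,0],
    [-0.088,-0.059,0],
    [-0.088,-0.059,0],
    [-0.088,-0.059,0],
    [0,0,0.14],
    [0,0,0.14],
    [0,0,0.14],
    [0,0,0.14],
    [0,0,0.14],
  ],
  twist=[-0.14,0,0,0,0,0,0,0,0,0],
)

```text
clock: 4.85
position: [0.5164, 0.019, 0.1089]
tool_rot: [0.001, -0.028, 1.0, -0.0]
wrist_force: [1.1, 0.6, 0.4]
width: 0.0005
gripper_force: 0.0
```

```bash
cat >> h.py <<'E'
BOX=np.array([.5885,-.0495,.054])
def tb(tgt=None):
    s=st(); p=np.array(s["position"]); c,q=np.cos(BOX[2]),np.sin(BOX[2]); d=p[:2]-BOX[:2]
    b=np.array([c*d[0]+q*d[1],-q*d[0]+c*d[1],p[2]]); A=R.from_quat(np.array(s["tool_rot"])[[1,2,3,0]]).as_matrix()
    print("tcp in box",b.round(4),"yaw-box deg",np.degrees(np.arctan2(-A[0,1],A[1,1])-BOX[2]).round(2)); return b
E
python3 - <<'E'
from h import *
tb(); im=env.get_image("scene"); cv2.imwrite("pics/s1.png",cv2.resize(im["img"][130:370,220:540,::-1],None,fx=2,fy=2))
E
```

```text
{'clock': 4.85, 'position': [0.516, 0.019, 0.109], 'tool_rot': [0.001, -0.028, 1.0, -0.0], 'width': 0.0, 'gripper_force': 0.0, 'wrist_force': [1.141, 0.608, 0.359], 'joint_positions': [-0.18, 0.557, 1.807, 0.0, 0.777, -1.807]}
tcp in box [-0.0683  0.0723  0.1089] yaw-box deg 0.12
```

View pics/s1.png

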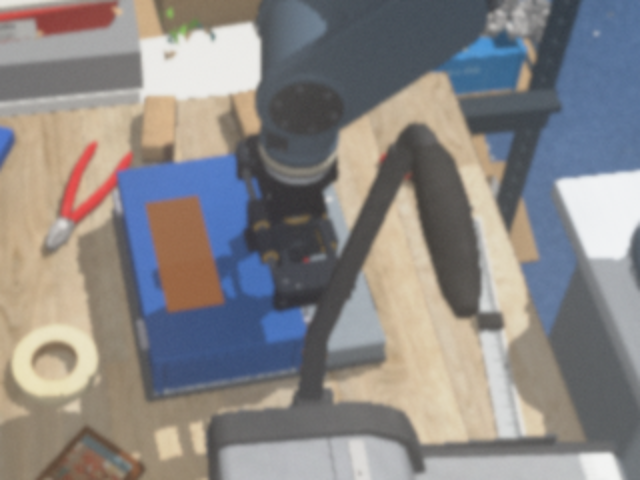

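The scene crop shows the fingers behind the latch on the lid (about (300,290)), with forearm right of the lever. Push the tab toward the robot.

Request:
send_rows(
  jaw=[1,1,1,1,1,1,1,1,1,1],
  travel=[
    [0.04,0,0],
    [0.04,0,0],
    [0.03,0,0.01],
    [0.03,0,0.01],
    [0.03,0,0.01],
    [0.03,0,0.015],
    [0.02,0,0.01],
    [0.02,0,0.01],
    [0,0,0],
    [0,0,0],
  ],
  twist=[0,0,0,0,0,0,0,0,0,0],
)

```text
clock: 5.73
position: [0.4623, 0.0149, 0.097]
tool_rot: [0.007, -0.026, 1.0, -0.0]
wrist_force: [5.6, 6.1, 19.8]
width: 0.0009
gripper_force: 8.9
```

Request:
send_rows(
  jaw=[1,1,1,1,1,1],
  travel=[
    [0,0,-0.12],
    [0,0,-0.12],
    [-0.05,0,-0.12],
    [-0.05,0,-0.12],
    [0,0,-0.1],
    [0,0,0],
  ],
  twist=[0,0,0,0,0,0],
)

```text
clock: 6.23
position: [0.4848, 0.0157, 0.2437]
tool_rot: [0.005, -0.027, 1.0, -0.001]
wrist_force: [0.3, -0.3, 0.6]
width: 0.0004
gripper_force: 0.0
```

```bash
python3 - <<'E'
from h import *
tb(); im=env.get_image("wrist"); save(im,"w2")
print([(np.round(d["location"]),d["p"]) for d in env.landmark_of("latch_tab",im)])
print("closed",proj(im,b2w(BOX,(-.09,.07,.127))),"open",proj(im,b2w(BOX,(-.144,.07,.104))))
E
```

```text
{'clock': 6.233, 'position': [0.485, 0.016, 0.244], 'tool_rot': [0.005, -0.027, 1.0, -0.001], 'width': 0.0, 'gripper_force': 0.0, 'wrist_force': [0.286, -0.331, 0.624], 'joint_positions': [-0.198, 0.307, 1.756, -0.0, 1.068, -1.824]}
tcp in box [-0.1     0.0707  0.2437] yaw-box deg 0.03
[(array([317., 163.]), 0.93)]
closed [[318.77500266 242.72125003]] open [[318.85984236 158.77538179]]
```

View pics/w2.png

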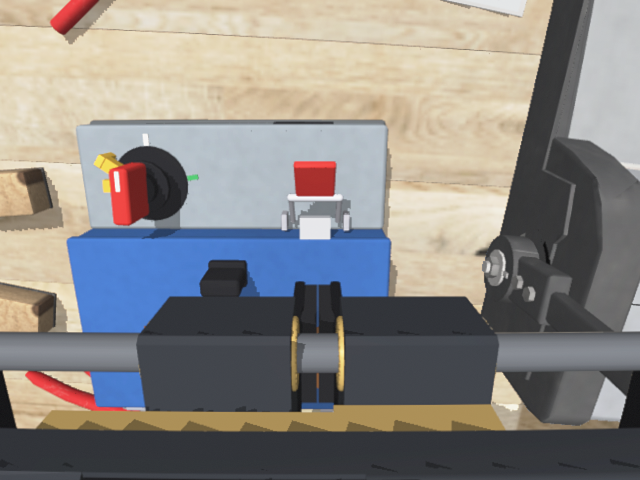

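Latch shows open (tab found at (317,163), predicted open 158.8). Handle at (223,277), as predicted. Go pinch it.

Request:
send_rows(
  jaw=[-0.5,-0.5,-0.5,-0.5,-0.5,-0.5,-0.5,-0.5,-0.5,-0.5],
  travel=[
    [-0.046,-0.071,0],
    [-0.046,-0.071,0],
    [-0.046,-0.071,0],
    [-0.046,-0.071,0],
    [0,0,0.1],
    [0,0,0.1],
    [0,0,0.1],
    [0,0,0.1],
    [0,0,0.1],
    [0,0,0.1],
  ],
  twist=[0,0,0,0,0,0,0,0,0,0],
)

```text
clock: 7.17
position: [0.5286, -0.0515, 0.0858]
tool_rot: [-0.002, -0.027, 1.0, 0.001]
wrist_force: [0.4, 0.4, -0.9]
width: 0.0588
gripper_force: 0.0
```

Request:
send_rows(
  jaw=[1,1,1,1,1,1],
  travel=[
    [0,0,0],
    [0,0,0],
    [0,0,0],
    [0,0,0],
    [0,0,0],
    [0,0,0],
  ],
  twist=[0,0,0,0,0,0],
)

```text
clock: 7.67
position: [0.5319, -0.0525, 0.0901]
tool_rot: [0.001, -0.027, 1.0, -0.001]
wrist_force: [-1.8, -12.3, -0.7]
width: 0.0332
gripper_force: 6.9
```

```bash
python3 -c "
from h import *
tb()"
```

```text
{'clock': 7.667, 'position': [0.532, -0.053, 0.09], 'tool_rot': [0.001, -0.027, 1.0, -0.001], 'width': 0.033, 'gripper_force': 6.908, 'wrist_force': [-1.814, -12.297, -0.745], 'joint_positions': [-0.307, 0.605, 1.775, -0.001, 0.758, -1.932]}
tcp in box [-0.0567  0.      0.0901] yaw-box deg 0.05
```

Request:
send_rows(
  jaw=[1,1,1,1,1],
  travel=[
    [0,-0.006,0],
    [0,-0.006,0],
    [0,0,0],
    [0,0,0],
    [0,0,0],
  ],
  twist=[0,0,0,0,0],
)

```text
clock: 8.08
position: [0.5319, -0.0545, 0.09]
tool_rot: [0.001, -0.027, 1.0, 0.0]
wrist_force: [-0.2, 3.3, 5.6]
width: 0.0296
gripper_force: 30.0
```

Request:
send_rows(
  jaw=[1,1,1,1,1,1,1,1,1,1],
  travel=[
    [-0.0134,0,-0.0429],
    [-0.0169,0,-0.0417],
    [-0.0201,0,-0.0402],
    [-0.0233,0,-0.0384],
    [-0.0264,0,-0.0364],
    [-0.0292,0,-0.0342],
    [-0.0319,0,-0.0317],
    [-0.0343,0,-0.029],
    [-0.0366,0,-0.0261],
    [-0.0386,0,-0.0231],
  ],
  twist=[0,0,0,0,0,0,0,0,0,0],
)

```text
clock: 8.92
position: [0.5927, -0.0511, 0.1742]
tool_rot: [-0.008, -0.028, 1.0, 0.001]
wrist_force: [-10.4, -2.9, 5.7]
width: 0.0299
gripper_force: 30.0
```

```bash
python3 -c "
from h import *
tb()"
```

```text
{'clock': 8.917, 'position': [0.593, -0.051, 0.174], 'tool_rot': [-0.008, -0.028, 1.0, 0.001], 'width': 0.03, 'gripper_force': 29.998, 'wrist_force': [-10.396, -2.866, 5.674], 'joint_positions': [-0.272, 0.551, 1.546, -0.004, 1.059, -1.896]}
tcp in box [ 0.0041 -0.0018  0.1742] yaw-box deg 0.07
```

Request:
send_rows(
  jaw=[1,1,1,1,1,1,1,1,1,1],
  travel=[
    [-0.0403,0,-0.0199],
    [-0.0418,0,-0.0165],
    [-0.043,0,-0.0131],
    [-0.0439,0,-0.0096],
    [-0.0446,0,-0.006],
    [-0.0449,0,-0.0024],
    [-0.0449,0,0.0013],
    [-0.0447,0,0.0049],
    [-0.0441,0,0.0085],
    [-0.0433,0,0.012],
  ],
  twist=[0,0,0,0,0,0,0,0,0,0],
)

```text
clock: 9.75
position: [0.709, -0.0451, 0.1885]
tool_rot: [0.002, -0.027, 1.0, -0.0]
wrist_force: [-1.8, 1.6, 9.9]
width: 0.0296
gripper_force: 30.0
```

```bash
python3 -c "
from h import *
tb()
im=env.get_image('scene'); cv2.imwrite('pics/s2.png',cv2.resize(im['img'][100:340,180:500,::-1],None,fx=2,fy=2))"
```

```text
{'clock': 9.75, 'position': [0.709, -0.045, 0.189], 'tool_rot': [0.002, -0.027, 1.0, -0.0], 'width': 0.03, 'gripper_force': 30.0, 'wrist_force': [-1.848, 1.645, 9.856], 'joint_positions': [-0.221, 0.679, 1.231, 0.001, 1.228, -1.846]}
tcp in box [ 0.1205 -0.0021  0.1885] yaw-box deg 0.02
```

View pics/s2.png

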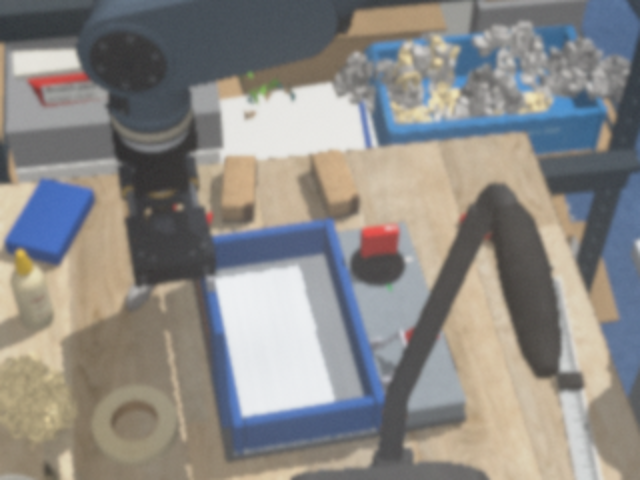

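Lid is upright; the chamber is open and empty, blocks at crop (240,190) and (335,180). Release, rise and go look at the blocks.

Request:
send_rows(
  jaw=[-0.5,-0.5,-0.5,-0.5,-0.5,-0.5,-0.5],
  travel=[
    [0,0,0],
    [0,0,0],
    [0,0,0],
    [0,0,-0.12],
    [0,0,-0.12],
    [0,0,-0.12],
    [0,0,-0.1],
  ],
  twist=[0,0,0,0,0,0,0],
)

```text
clock: 10.38
position: [0.7072, -0.0455, 0.3015]
tool_rot: [-0.0, -0.027, 1.0, -0.0]
wrist_force: [0.6, 0.2, 1.0]
width: 0.0626
gripper_force: 0.0
```

Request:
send_rows(
  jaw=[-1,-1,-1,-1,-1,-1,-1,-1,-1,-1],
  travel=[
    [0.108,-0.072,0],
    [0.108,-0.072,0],
    [0.108,-0.072,0],
    [0.108,-0.072,0],
    [0.108,-0.072,0],
    [0.108,-0.072,0],
    [0.108,-0.072,0],
    [0.108,-0.072,0],
    [0.108,-0.072,0],
    [0.108,-0.072,0],
  ],
  twist=[0,0,0,0,0,0,0,0,0,0],
)

```text
clock: 11.22
position: [0.4457, -0.24, 0.2996]
tool_rot: [-0.0, -0.027, 1.0, 0.0]
wrist_force: [0.6, -0.6, -0.4]
width: 0.0867
gripper_force: 0.0
```

```bash
cat > blk.py <<'E'
import sys
from h import *
tb(); im=env.get_image("wrist"); save(im,sys.argv[1])
for d in env.trace("block_1",im):
    if d["p"]<.2: continue
    c=cv2.minAreaRect(np.argwhere(d["mask"])[:,::-1].astype(np.float32))
    print(round(d["p"],2),np.round(d["extent"]),d["mask"].sum(),onz(im,c[0],.02).round(3),[onz(im,x,.02)[:2].round(3).tolist() for x in cv2.boxPoints(c)])
for d in env.landmark_of("block_1_mid",im):print(round(d["p"],2),np.round(d["location"]),onz(im,d["location"],.0155).round(4))
E
python3 blk.py w3
```

```text
{'clock': 11.217, 'position': [0.446, -0.24, 0.3], 'tool_rot': [-0.0, -0.027, 1.0, 0.0], 'width': 0.087, 'gripper_force': 0.0, 'wrist_force': [0.558, -0.598, -0.447], 'joint_positions': [-0.715, 0.277, 1.624, -0.0, 1.242, -2.34]}
tcp in box [-0.1529 -0.1825  0.2996] yaw-box deg 0.02
0.97 [225. 210. 315. 260.] 3576 [ 0.497 -0.292  0.02 ] [[0.478, -0.339], [0.469, -0.248], [0.516, -0.243], [0.526, -0.337]]
0.59 [218. 305. 301. 334.] 1666 [ 0.599 -0.299  0.02 ] [[0.616, -0.345], [0.585, -0.344], [0.582, -0.253], [0.614, -0.252]]
0.16 [269. 230.] [ 0.4929 -0.2907  0.0155]
```

View pics/w3.png

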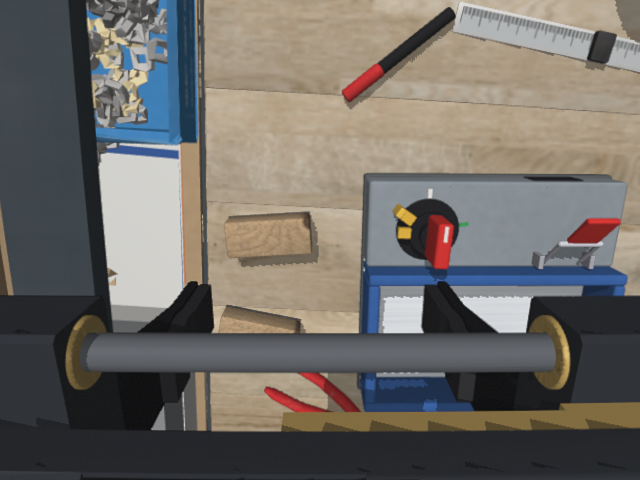

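The wrist view shows block 1 at (268,235), block 2 at (260,318), a rack edge at column ~200 and a dark higher beam at columns 0–100. I check where that beam is before lowering.

```bash
python3 - <<'E'
from h import *
t=env.get_image("top"); s=env.get_image("scene"); w=env.get_image("wrist")
save(t,"t2")
c,a=ray(t,(478,45)); _,b=ray(t,(492,400)); n=np.cross(a,b)
for px in ((200,100),(340,95),(450,85)):
    o,d=ray(s,px); k=n@(c-o)/(n@d); print("beam",(o+k*d).round(3))
o,d=ray(w,(100,200)); print("wristcam",o.round(3),[(o+d*k).round(3).tolist() for k in (.1,.15,.2,.3)])
print("edge col200",onz(w,(203,250),0).round(3))
# wrist hardware: fk unknown; where is the arm in top view?
E
```

```text
beam [ 0.817 -0.339  0.291]
beam [ 0.511 -0.349  0.263]
beam [ 0.258 -0.349  0.263]
wristcam [ 0.372 -0.245  0.462] [[0.394, -0.295, 0.364], [0.405, -0.32, 0.314], [0.416, -0.345, 0.265], [0.438, -0.395, 0.166]]
edge col200 [ 0.527 -0.367  0.   ]
```

View pics/t2.png

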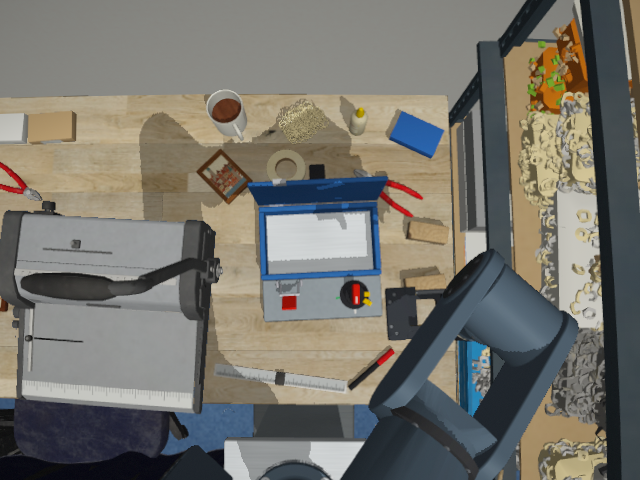

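The top view shows the lid upright, blocks at (427,232) and partly hidden (425,280), arm's wrist pivot at (475,270) near the rack beam (y≈−0.35, z≈0.26). I work out the wrist clearance.

```bash
python3 - <<'E'
from h import *
from scipy.optimize import least_squares
D=np.array([[1.029,.528,1.434,.222,.583,.222],[-.096,.178,1.806,.426,.071,.285],[-.18,.557,1.807,.516,.019,.109],[-.198,.307,1.756,.485,.016,.244],[-.307,.605,1.775,.532,-.053,.090],[-.272,.551,1.546,.593,-.051,.174],[-.221,.679,1.231,.709,-.045,.189],[-.715,.277,1.624,.446,-.24,.3]])
def f(p):
    L1,L2,o,r0,z0,a=p; r=r0+L1*np.sin(D[:,1])+L2*np.sin(D[:,1]+D[:,2]+a); z=z0+L1*np.cos(D[:,1])+L2*np.cos(D[:,1]+D[:,2]+a)
    x=r*np.cos(D[:,0])-o*np.sin(D[:,0]); y=r*np.sin(D[:,0])+o*np.cos(D[:,0])
    return np.r_[x-D[:,3],y-D[:,4],z-D[:,5]]
r=least_squares(f,[.4,.4,.11,0,0,0]); print(r.x.round(4),abs(r.fun).max())
t=env.get_image("top"); P=np.array([.446,-.24,.3]); n=np.array([np.sin(-.715),-np.cos(-.715),0])
for h in (0,.1,.15,.2,.25,.3): print(h,[proj(t,P+[0,0,h]+n*k).round()[0].tolist() for k in (0,.05,.11,.15)])
s=env.get_image("scene")
for h in (0,.1,.15,.2,.25,.3): print("s",h,[proj(s,P+[0,0,h]+n*k).round()[0].tolist() for k in (0,.05,.11,.15)])
save(s,"s3")
E
```

```text
[ 0.5844  0.4073  0.1109  0.0009 -0.0295  0.2794] 0.004117673013369294
0 [[433.0, 309.0], [456.0, 329.0], [484.0, 353.0], [502.0, 369.0]]
0.1 [[450.0, 310.0], [476.0, 333.0], [507.0, 360.0], [528.0, 378.0]]
0.15 [[460.0, 310.0], [488.0, 335.0], [522.0, 364.0], [545.0, 384.0]]
0.2 [[472.0, 311.0], [502.0, 338.0], [539.0, 370.0], [563.0, 391.0]]
0.25 [[486.0, 312.0], [519.0, 341.0], [559.0, 375.0], [585.0, 398.0]]
0.3 [[502.0, 313.0], [539.0, 345.0], [583.0, 383.0], [611.0, 408.0]]
s 0 [[379.0, 110.0], [391.0, 97.0], [404.0, 83.0], [413.0, 73.0]]
s 0.1 [[382.0, 69.0], [395.0, 56.0], [409.0, 42.0], [418.0, 33.0]]
s 0.15 [[384.0, 47.0], [397.0, 34.0], [412.0, 20.0], [421.0, 10.0]]
s 0.2 [[387.0, 22.0], [400.0, 10.0], [415.0, -4.0], [424.0, -13.0]]
s 0.25 [[389.0, -4.0], [402.0, -16.0], [418.0, -30.0], [428.0, -39.0]]
s 0.3 [[391.0, -32.0], [405.0, -44.0], [421.0, -57.0], [431.0, -66.0]]
```

View pics/s3.png

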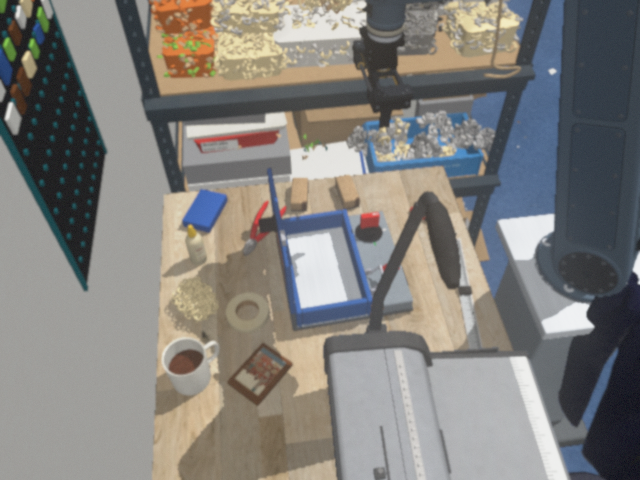

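The scene view shows the gripper over the blocks with its wrist in front of the rack beam (rows ~80–110). I measure the beam's edges and wrist height numerically.

```bash
python3 - <<'E'
from h import *
t=env.get_image("top"); s=env.get_image("scene")
for r in (150,180,220): print("top",r,t["img"][r,465:525:2].mean(1).astype(int).tolist())
for c in (230,300,340): print("sc",c,s["img"][70:125:2,c].mean(1).astype(int).tolist())
# wrist cap from s2: px (242,130) at TCP (.709,-.045,.1885), j1=-.221
P=np.array([.709,-.045,.1885]); j=-.221; n=np.array([np.sin(j),-np.cos(j),0])
g=[(np.linalg.norm(proj(s,P+[0,0,h]+n*k)[0]-[242,130]),h,k) for h in np.arange(.1,.4,.01) for k in np.arange(-.15,.2,.01)]
print(sorted(g)[:8])
P=np.array([.446,-.24,.3]); j=-.715; n=np.array([np.sin(j),-np.cos(j),0])
g=[(np.linalg.norm(proj(t,P+[0,0,h]+n*k)[0]-[475,270]),h,k) for h in np.arange(.1,.45,.01) for k in np.arange(-.15,.2,.01)]
print(sorted(g)[:5])
E
```

```text
top 150 [76, 59, 58, 59, 79, 140, 141, 141, 136, 27, 56, 71, 71, 71, 70, 70, 71, 72, 71, 71, 70, 64, 67, 137, 138, 138, 139, 139, 141, 166]
top 180 [113, 59, 58, 60, 59, 129, 142, 141, 141, 96, 29, 76, 76, 75, 75, 74, 74, 75, 75, 75, 75, 76, 63, 96, 139, 138, 139, 112, 160, 124]
top 220 [90, 105, 59, 59, 59, 59, 135, 142, 142, 142, 81, 28, 75, 76, 76, 76, 75, 75, 77, 75, 76, 76, 75, 141, 108, 142, 142, 143, 142, 142]
sc 230 [144, 139, 141, 142, 142, 150, 158, 157, 158, 134, 100, 88, 86, 84, 88, 88, 80, 65, 63, 65, 61, 63, 62, 74, 99, 106, 110, 182]
sc 300 [162, 162, 162, 160, 161, 158, 129, 106, 96, 92, 94, 93, 91, 87, 73, 70, 69, 70, 71, 69, 83, 93, 92, 91, 92, 93, 90, 91]
sc 340 [160, 159, 159, 158, 139, 110, 95, 94, 94, 92, 92, 84, 73, 69, 70, 68, 68, 70, 94, 138, 144, 143, 144, 145, 138, 107, 104, 103]
[(np.float64(2.0972244310810884), np.float64(0.30999999999999994), np.float64(-0.059999999999999915)), (np.float64(2.373415520052389), np.float64(0.30999999999999994), np.float64(-0.06999999999999992)), (np.float64(2.6719646640942996), np.float64(0.29999999999999993), np.float64(-0
[... 320 characters left out ...]
), (np.float64(4.113978372560712), np.float64(0.2899999999999999), np.float64(-0.0399999999999999)), (np.float64(4.3773808694249), np.float64(0.32999999999999985), np.float64(-0.08999999999999994))]
[(np.float64(1.8811436067142133), np.float64(0.34999999999999987), np.float64(-0.059999999999999915)), (np.float64(2.445167894951942), np.float64(0.3599999999999999), np.float64(-0.059999999999999915)), (np.float64(5.060074684348177), np.float64(0.33999999999999986), np.float64(-0.059999999999999915)), (np.float64(6.034210976795066), np.float64(0.3699999999999999), np.float64(-0.059999999999999915)), (np.float64(7.78819520204762), np.float64(0.3699999999999999), np.float64(-0.06999999999999992))]
```

```bash
python3 - <<'E'
from h import *
t=env.get_image("top"); s=env.get_image("scene")
for nm,l,pts in (("top edge",((485,150),(488.5,220)),((340,93),(300,98),(230,103))),("bottom",((483,150),(485.5,220)),((340,106),(300,111),(230,117)))):
    c,a=ray(t,l[0]); _,b=ray(t,l[1]); n=np.cross(a,b)
    for px in pts:
        o,d=ray(s,px); k=n@(c-o)/(n@d); print(nm,(o+k*d).round(3))
E
```

```text
top edge [ 0.51  -0.351  0.267]
top edge [ 0.6   -0.352  0.262]
top edge [ 0.755 -0.349  0.267]
bottom [ 0.508 -0.36   0.223]
bottom [ 0.601 -0.363  0.217]
bottom [ 0.761 -0.364  0.217]
```

```bash
python3 - <<'E'
from h import *
t=env.get_image("top")
for d in env.trace("cutters",t)[:2]:
    ij=np.argwhere(d["mask"])[:,::-1]; W=np.array([onz(t,p,.012)[:2] for p in ij]); k=np.argsort(W[:,0])[:60:6]; print(round(d["p"],2),d["extent"],W[k].round(3).tolist())
for d in env.trace("block_1",t)[:3]:
    c=cv2.minAreaRect(np.argwhere(d["mask"])[:,::-1].astype(np.float32)); print(round(d["p"],2),np.round(d["extent"]),[onz(t,x,.02)[:2].round(3).tolist() for x in cv2.boxPoints(c)])
E
```

```text
0.67 [355.3, 168.0, 425.9, 218.3] [[0.654, -0.254], [0.657, -0.252], [0.659, -0.247], [0.659, -0.261], [0.661, -0.252], [0.664, -0.24], [0.664, -0.254], [0.666, -0.24], [0.666, -0.254], [0.668, -0.24]]
0.77 [407. 223. 447. 244.] [[0.599, -0.25], [0.643, -0.258], [0.629, -0.349], [0.584, -0.34]]
```

Request:
send_rows(
  jaw=[-1,-1,-1,-1,-1,-1,-1,-1,-1,-1],
  travel=[
    [0,0,0],
    [0,0,0],
    [0,0,0],
    [0,0,0],
    [0,0,0],
    [0,0,0],
    [0,0,0],
    [0,0,0],
    [0,0,0],
    [0,0,0],
  ],
  twist=[0.968,0.968,0.968,0.968,0.968,0.968,0.968,0.968,0.968,0.968],
)

```text
clock: 12.8
position: [0.4478, -0.2398, 0.2999]
tool_rot: [-0.0, 0.387, 0.922, 0.0]
wrist_force: [-0.8, -0.2, -0.5]
width: 0.0868
gripper_force: 0.0
```

Request:
send_rows(
  jaw=[-1,-1,-1,-1,-1,-1,-1,-1,-1,-1],
  travel=[
    [0,0,0],
    [0,0,0],
    [0,0,0],
    [0,0,0],
    [0,0,0],
    [0,0,0],
    [0,0,0],
    [0,0,0],
    [-0.052,0.092,0],
    [-0.052,0.092,0],
  ],
  twist=[0.968,0.968,0.968,0.968,0.968,0.968,0.968,0.968,0,0],
)

```text
clock: 13.63
position: [0.496, -0.2605, 0.3002]
tool_rot: [-0.0, 0.669, 0.743, -0.0]
wrist_force: [0.7, -1.4, 0.7]
width: 0.0869
gripper_force: 0.0
```

Request:
send_rows(
  jaw=[-1,-1,-1,-1,-1,-1,-1],
  travel=[
    [0,0,0.133],
    [0,0,0.133],
    [0,0,0.133],
    [0,0,0.133],
    [0,0,0.133],
    [0,0,0.133],
    [0,0,0],
  ],
  twist=[0,0,0,0,0,0,0],
)

```text
clock: 14.22
position: [0.4925, -0.258, 0.0945]
tool_rot: [-0.007, 0.669, 0.743, -0.0]
wrist_force: [-1.3, 0.8, 0.1]
width: 0.0872
gripper_force: 0.0
```

```bash
python3 blk.py w4
```

```text
{'clock': 14.217, 'position': [0.493, -0.258, 0.094], 'tool_rot': [-0.007, 0.669, 0.743, -0.0], 'width': 0.087, 'gripper_force': 0.0, 'wrist_force': [-1.296, 0.816, 0.059], 'joint_positions': [-0.684, 0.622, 1.706, -0.0, 0.826, -0.788]}
tcp in box [-0.1071 -0.203   0.0945] yaw-box deg -87.11
0.96 [286. 219. 359. 379.] 7930 [ 0.498 -0.289  0.02 ] [[0.473, -0.243], [0.513, -0.239], [0.526, -0.34], [0.482, -0.345]]
0.83 [472. 248. 579. 337.] 4903 [ 0.62  -0.275  0.02 ] [[0.589, -0.293], [0.595, -0.243], [0.65, -0.257], [0.646, -0.309]]
```

View pics/w4.png

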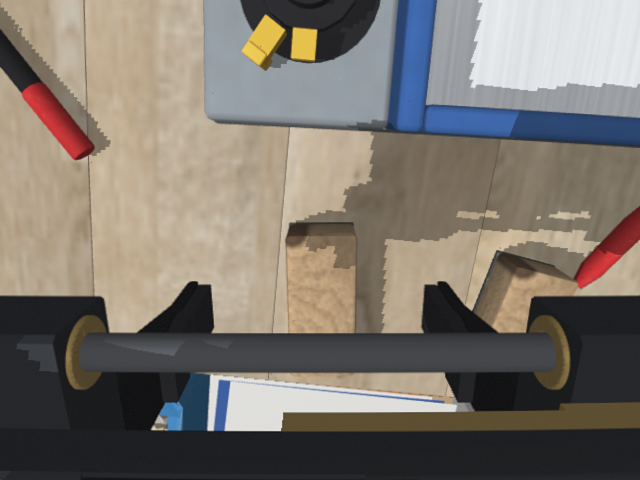

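Block 1 (at (320,280)) is straight between the open fingers. Lower and grip.

Request:
send_rows(
  jaw=[-1,-1,-1,-1,-1],
  travel=[
    [0,0,0.08],
    [0,0,0.08],
    [0,0,0.07],
    [0,0,0.06],
    [0,0,0],
  ],
  twist=[0,0,0,0,0],
)

```text
clock: 14.78
position: [0.4967, -0.2613, 0.0283]
tool_rot: [0.0, 0.669, 0.743, 0.0]
wrist_force: [0.1, 0.3, 0.4]
width: 0.0869
gripper_force: 0.0
```

Request:
send_rows(
  jaw=[1,1,1,1,1,1,1,1],
  travel=[
    [0,0,0],
    [0,0,0],
    [0,0,0],
    [0,0,0],
    [0,0,0],
    [0,0,0],
    [0,0,0],
    [0,0,0],
  ],
  twist=[0,0,0,0,0,0,0,0],
)

```text
clock: 15.45
position: [0.4962, -0.2609, 0.028]
tool_rot: [-0.0, 0.669, 0.743, -0.0]
wrist_force: [-0.3, -0.4, 0.4]
width: 0.0417
gripper_force: 0.3
```

Request:
send_rows(
  jaw=[-0.5,-0.5,-0.5,-0.5,-0.5,1,1,1,1,1],
  travel=[
    [0,0,0],
    [0,0,0],
    [0,0,0.024],
    [0,0,0.024],
    [0,0,0],
    [0,0,0],
    [0,0,0],
    [0,0,0],
    [0,0,0],
    [0,0,0],
  ],
  twist=[0,0,0,0,0,0,0,0,0,0],
)

```text
clock: 16.28
position: [0.4963, -0.2609, 0.0161]
tool_rot: [0.0, 0.669, 0.743, 0.0]
wrist_force: [0.2, 0.3, -0.0]
width: 0.0403
gripper_force: 20.1
```

Request:
send_rows(
  jaw=[1,1,1,1],
  travel=[
    [0,0,0],
    [0,0,0],
    [0,0,0],
    [0,0,0],
  ],
  twist=[0,0,0,0],
)

```text
clock: 16.62
position: [0.4963, -0.2609, 0.0161]
tool_rot: [0.0, 0.669, 0.743, 0.0]
wrist_force: [0.0, -0.8, 0.8]
width: 0.04
gripper_force: 3.0
```

Request:
send_rows(
  jaw=[1,1,1,1,1,1,1,1],
  travel=[
    [0,0,0],
    [0,0,0],
    [0,0,0],
    [0,0,0],
    [0,0,0],
    [0,0,0],
    [0,0,0],
    [0,0,0],
  ],
  twist=[0,0,0,0,0,0,0,0],
)

```text
clock: 17.28
position: [0.4963, -0.261, 0.0161]
tool_rot: [0.0, 0.669, 0.743, -0.0]
wrist_force: [-0.5, 1.3, 3.4]
width: 0.0396
gripper_force: 30.0
```

Request:
send_rows(
  jaw=[1,1,1,1,1,1,1,1,1,1],
  travel=[
    [0,0,-0.06],
    [0,0,-0.1],
    [0,0,-0.12],
    [0,0,-0.12],
    [0,0,-0.12],
    [0,0,-0.1],
    [0,0,0],
    [0,0,0],
    [0,0,0],
    [0,0,0],
  ],
  twist=[0,0,0,0,0,0,-0.968,-0.968,-0.968,-0.968],
)

```text
clock: 18.12
position: [0.4958, -0.2606, 0.1707]
tool_rot: [-0.0, 0.533, 0.846, 0.0]
wrist_force: [-0.5, -0.1, -0.7]
width: 0.0399
gripper_force: 30.0
```

Request:
send_rows(
  jaw=[1,1,1,1,1,1,1,1,1,1],
  travel=[
    [0,0,0],
    [0,0,0],
    [0,0,0],
    [0,0,0],
    [0,0,0],
    [0,0,0],
    [0,0,0],
    [0,0,0],
    [0,0,0],
    [0,0,0],
  ],
  twist=[-0.968,-0.968,-0.968,-0.968,-0.968,-0.968,-0.968,-0.968,-0.968,-0.968],
)

```text
clock: 18.95
position: [0.4958, -0.2605, 0.1703]
tool_rot: [-0.001, 0.139, 0.99, 0.0]
wrist_force: [-0.8, 0.2, -1.0]
width: 0.0397
gripper_force: 30.0
```

Request:
send_rows(
  jaw=[1,1,1,1,1,1,1,1,1,1],
  travel=[
    [0,0,0],
    [0,0,0],
    [0,0,0],
    [0,0,0],
    [-0.061,0.121,0],
    [-0.061,0.121,0],
    [-0.061,0.121,0],
    [-0.061,0.121,0],
    [-0.061,0.121,0],
    [0,0,0],
  ],
  twist=[-0.968,-0.968,-0.968,-0.968,0,0,0,0,0,0],
)

```text
clock: 19.78
position: [0.5653, -0.1001, 0.1704]
tool_rot: [0.0, -0.029, 1.0, 0.001]
wrist_force: [-0.1, -0.0, -1.0]
width: 0.0398
gripper_force: 30.0
```

```bash
python3 blk.py w5
```

```text
{'clock': 19.783, 'position': [0.565, -0.1, 0.17], 'tool_rot': [0.0, -0.029, 1.0, 0.001], 'width': 0.04, 'gripper_force': 29.961, 'wrist_force': [-0.078, -0.026, -0.989], 'joint_positions': [-0.371, 0.525, 1.614, 0.003, 1.003, -2.003]}
tcp in box [-0.0259 -0.0493  0.1704] yaw-box deg 0.29
0.91 [264. 256. 372. 413.] 11312 [ 0.662 -0.095  0.02 ] [[0.598, -0.139], [0.593, -0.059], [0.734, -0.046], [0.739, -0.136]]
0.81 [  0. 226. 130. 303.] 7415 [ 0.615 -0.298  0.02 ] [[0.634, -0.358], [0.582, -0.341], [0.597, -0.241], [0.65, -0.254]]
```

View pics/w5.png

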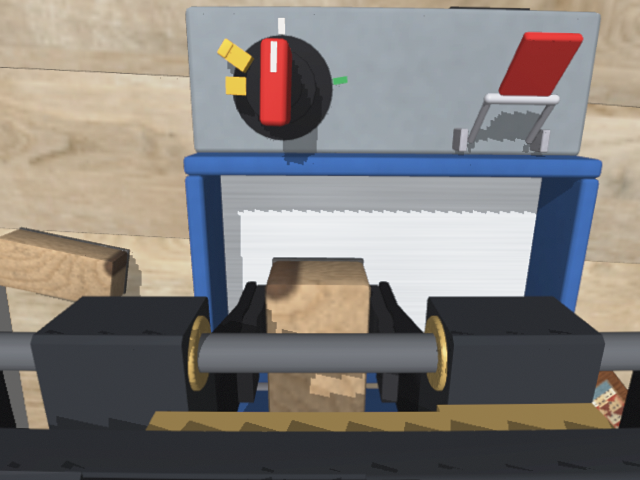

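Block 1 is held level at (318,330) over the chamber's right half; block 2 untouched at (65,260). Lower and release.

Request:
send_rows(
  jaw=[1,1,1,1,1,1,1,1],
  travel=[
    [0,-0.023,0],
    [0,0,0.12],
    [0,0,0.12],
    [0,0,0.12],
    [0,0,0.1],
    [0,0,0.04],
    [0,0,0.02],
    [0,0,0],
  ],
  twist=[0,0,0,0,0,0,0,0],
)

```text
clock: 20.6
position: [0.5641, -0.1126, 0.0403]
tool_rot: [-0.001, -0.026, 1.0, 0.0]
wrist_force: [0.1, 0.4, 0.3]
width: 0.0397
gripper_force: 30.0
```

Request:
send_rows(
  jaw=[1,1,-0.25,-0.25,-0.25,-0.25,-0.25,-0.25,-0.25,-0.25],
  travel=[
    [0,0.008,0.014],
    [0,0,0],
    [0,0,0],
    [0,0,0],
    [0,0,0],
    [0,0,0],
    [0,0,-0.1],
    [0,0,-0.13],
    [0,0,-0.15],
    [0,0,-0.15],
  ],
  twist=[0,0,0,0,0,0,0,0,0,0],
)

```text
clock: 21.43
position: [0.5637, -0.1092, 0.171]
tool_rot: [-0.001, -0.027, 1.0, 0.0]
wrist_force: [0.1, 0.5, 0.0]
width: 0.0542
gripper_force: 0.0
```

```bash
python3 - <<'E'
from h import *
tb(); im=env.get_image("top")
def tobox(w): c,q=np.cos(BOX[2]),np.sin(BOX[2]); d=w[:2]-BOX[:2]; return np.array([c*d[0]+q*d[1],-q*d[0]+c*d[1]]).round(3)
for d in env.trace("block_1",im):
    if d["p"]<.2: continue
    c=cv2.minAreaRect(np.argwhere(d["mask"])[:,::-1].astype(np.float32)); print(round(d["p"],2),np.round(d["extent"]),onz(im,c[0],.025).round(3),tobox(onz(im,c[0],.05)),[onz(im,x,.02)[:2].round(3).tolist() for x in cv2.boxPoints(c)])
E
```

```text
{'clock': 21.433, 'position': [0.564, -0.109, 0.171], 'tool_rot': [-0.001, -0.027, 1.0, 0.0], 'width': 0.054, 'gripper_force': 0.0, 'wrist_force': [0.135, 0.514, 0.047], 'joint_positions': [-0.386, 0.525, 1.613, -0.0, 1.006, -2.011]}
tcp in box [-0.028  -0.0582  0.171 ] yaw-box deg 0.02
0.72 [410. 223. 447. 244.] [ 0.613 -0.303  0.025] [ 0.007 -0.248] [[0.598, -0.259], [0.642, -0.267], [0.628, -0.349], [0.585, -0.341]]
```

Request:
send_rows(
  jaw=[-0.25,-0.25,-0.25,-0.25,-0.25,-0.25,-0.25,-0.25,-0.25,-0.25],
  travel=[
    [0,0,-0.16],
    [0,0,-0.16],
    [0.012,-0.14,0],
    [0.012,-0.14,0],
    [0.012,-0.14,0],
    [0.012,-0.14,0],
    [0,0,0],
    [0,0,0],
    [0,0,0],
    [0,0,0],
  ],
  twist=[0,0,0,0,0,0,0.972,0.972,0.972,0.972],
)

```text
clock: 22.37
position: [0.5593, -0.2501, 0.2489]
tool_rot: [-0.001, 0.145, 0.989, 0.0]
wrist_force: [0.3, -0.0, -0.2]
width: 0.0545
gripper_force: 0.0
```

Request:
send_rows(
  jaw=[-0.25,-0.25,-0.25,-0.25,-0.25,-0.25,-0.25,-0.25,-0.25,-0.25],
  travel=[
    [0,0,0],
    [0,0,0],
    [0,0,0],
    [0,0,0],
    [0,0,0],
    [0,0,0],
    [0,0,0],
    [0,0,0],
    [0,0,0],
    [0,0,0],
  ],
  twist=[0.972,0.972,0.972,0.972,0.972,0.972,0.972,0.972,0.972,0.972],
)

```text
clock: 23.2
position: [0.5595, -0.2496, 0.249]
tool_rot: [-0.001, 0.539, 0.843, 0.0]
wrist_force: [0.2, -0.1, -0.8]
width: 0.0542
gripper_force: 0.0
```

Request:
send_rows(
  jaw=[-0.35,-0.35,-0.35,-0.35,-0.35,-0.35,-0.35,-0.35,-0.35,-0.35],
  travel=[
    [0,0,0],
    [0,0,0],
    [0,0,0],
    [0,0,0],
    [0,0,0],
    [0,0,0],
    [0,0,0],
    [-0.022,0.081,0],
    [-0.022,0.081,0],
    [-0.022,0.081,0],
  ],
  twist=[0.972,0.972,0.972,0.972,0.972,0.972,0.972,0,0,0],
)

```text
clock: 24.03
position: [0.6175, -0.2756, 0.2492]
tool_rot: [-0.001, 0.76, 0.65, -0.0]
wrist_force: [0.2, -0.8, -0.4]
width: 0.0587
gripper_force: 0.0
```

Request:
send_rows(
  jaw=[-0.35,-0.35,-0.35,-0.35,-0.35,-0.35],
  travel=[
    [0,0,0.12],
    [0,0,0.12],
    [0,0,0.12],
    [0,0,0.12],
    [0,0,0.12],
    [0,0,0],
  ],
  twist=[0,0,0,0,0,0],
)

```text
clock: 24.53
position: [0.6126, -0.2726, 0.0923]
tool_rot: [-0.007, 0.76, 0.65, -0.002]
wrist_force: [-1.6, 0.9, -0.9]
width: 0.0585
gripper_force: 0.0
```

```bash
python3 blk.py w6
```

```text
{'clock': 24.533, 'position': [0.613, -0.273, 0.092], 'tool_rot': [-0.007, 0.76, 0.65, -0.002], 'width': 0.058, 'gripper_force': 0.0, 'wrist_force': [-1.585, 0.868, -0.851], 'joint_positions': [-0.585, 0.745, 1.399, -0.0, 1.012, -0.429]}
tcp in box [ 0.012  -0.2241  0.0923] yaw-box deg -102.04
0.67 [296. 209. 372. 336.] 8628 [ 0.62  -0.287  0.02 ] [[0.605, -0.247], [0.645, -0.254], [0.636, -0.33], [0.592, -0.323]]
0.42 [  0.   0. 535. 158.] 49798 [ 0.602 -0.177  0.02 ] [[0.446, -0.193], [0.474, -0.116], [0.74, -0.16], [0.738, -0.239]]
```

View pics/w6.png

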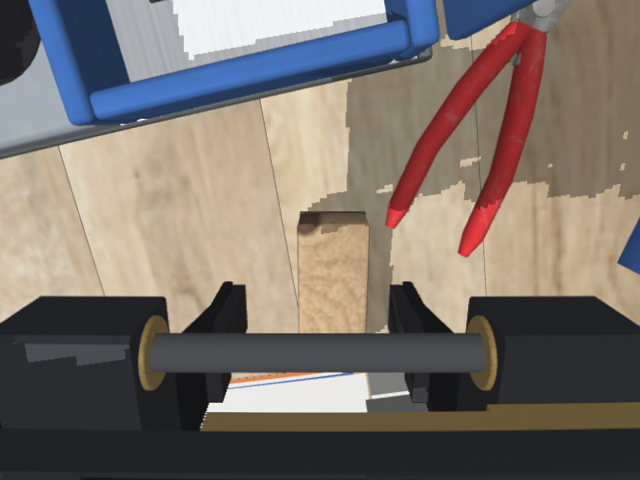

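Block 2 at (333,270) sits between the fingers, cutter handle tips at (395,222) clear. Lower and grip.

Request:
send_rows(
  jaw=[-0.35,-0.35,-0.35,-0.35,-0.35,-0.35,1,1,1,1],
  travel=[
    [0,0.012,0.08],
    [0,0,0.08],
    [0,0,0.08],
    [0,0,0.06],
    [0,0,0.03],
    [0,0,0],
    [0,0,0],
    [0,0,0],
    [0,0,0],
    [0,0,0],
  ],
  twist=[0,0,0,0,0,0,0,0,0,0],
)

```text
clock: 25.52
position: [0.6209, -0.2765, 0.0187]
tool_rot: [0.001, 0.76, 0.65, 0.0]
wrist_force: [0.1, 1.1, 6.2]
width: 0.0396
gripper_force: 17.9
```

Request:
send_rows(
  jaw=[1,1,1,1],
  travel=[
    [0,0,0],
    [0,0,0],
    [0,0,0],
    [0,0,0],
  ],
  twist=[0,0,0,0],
)

```text
clock: 25.85
position: [0.621, -0.2766, 0.0187]
tool_rot: [0.001, 0.76, 0.65, 0.0]
wrist_force: [-0.3, 0.1, 6.4]
width: 0.0396
gripper_force: 30.0
```

Request:
send_rows(
  jaw=[1,1,1,1,1,1,1,1,1,1],
  travel=[
    [0,0,-0.06],
    [0,0,-0.1],
    [0,0,-0.13],
    [0,0,-0.13],
    [0,0,-0.13],
    [0,0,-0.13],
    [0.027,-0.085,0],
    [0.027,-0.085,0],
    [0.027,-0.085,0],
    [0,0,0],
  ],
  twist=[0,0,0,0,0,0,0,0,0,-0.972],
)

```text
clock: 26.68
position: [0.5557, -0.2429, 0.1878]
tool_rot: [-0.003, 0.731, 0.682, -0.001]
wrist_force: [-0.6, 1.2, -0.7]
width: 0.0397
gripper_force: 30.0
```

Request:
send_rows(
  jaw=[1,1,1,1,1,1,1,1,1,1],
  travel=[
    [0,0,0],
    [0,0,0],
    [0,0,0],
    [0,0,0],
    [0,0,0],
    [0,0,0],
    [0,0,0],
    [0,0,0],
    [0,0,0],
    [0,0,0],
  ],
  twist=[-0.972,-0.972,-0.972,-0.972,-0.972,-0.972,-0.972,-0.972,-0.972,-0.972],
)

```text
clock: 27.52
position: [0.5603, -0.246, 0.188]
tool_rot: [-0.0, 0.385, 0.923, 0.0]
wrist_force: [0.4, -0.1, 0.1]
width: 0.0393
gripper_force: 30.0
```

Request:
send_rows(
  jaw=[1,1,1,1,1,1,1,1,1,1],
  travel=[
    [0,0,0],
    [0,0,0],
    [0,0,0],
    [0,0,0],
    [0,0,0],
    [0,0,0],
    [0,0,0],
    [0,0,0],
    [0,0,0],
    [0,0,0],
  ],
  twist=[-0.972,-0.972,-0.972,-0.972,-0.972,-0.972,-0.972,-0.972,-0.972,-0.972],
)

```text
clock: 28.35
position: [0.5603, -0.246, 0.188]
tool_rot: [-0.0, -0.029, 1.0, 0.0]
wrist_force: [-0.0, 0.4, -0.2]
width: 0.0397
gripper_force: 30.0
```

Request:
send_rows(
  jaw=[1,1,1,1,1,1,1,1,1,1],
  travel=[
    [-0.008,0.14,0],
    [-0.008,0.14,0],
    [-0.008,0.14,0],
    [-0.008,0.14,0],
    [-0.008,0.14,0],
    [-0.008,0.14,0],
    [-0.008,0.14,0],
    [0,0,0],
    [0,0,0],
    [0,0,0],
  ],
  twist=[0,0,0,0,0,0,0,0,0,0],
)

```text
clock: 29.18
position: [0.5614, -0.0009, 0.1879]
tool_rot: [0.0, -0.028, 1.0, -0.0]
wrist_force: [-0.3, -0.3, -0.9]
width: 0.0396
gripper_force: 30.0
```

```bash
python3 blk.py w7
```

```text
{'clock': 29.183, 'position': [0.561, -0.001, 0.188], 'tool_rot': [0.0, -0.028, 1.0, -0.0], 'width': 0.04, 'gripper_force': 29.967, 'wrist_force': [-0.323, -0.338, -0.906], 'joint_positions': [-0.2, 0.486, 1.631, -0.001, 1.024, -1.826]}
tcp in box [-0.0245  0.05    0.1879] yaw-box deg 0.07
0.96 [140. 190. 211. 298.] 6367 [ 0.592 -0.116  0.02 ] [[0.552, -0.142], [0.547, -0.091], [0.635, -0.089], [0.641, -0.144]]
0.82 [264. 238. 371. 417.] 13177 [0.66  0.003 0.02 ] [[0.586, -0.043], [0.581, 0.041], [0.745, 0.056], [0.75, -0.04]]
0.44 [177. 251.] [ 0.6006 -0.1157  0.0155]
```

View pics/w7.png

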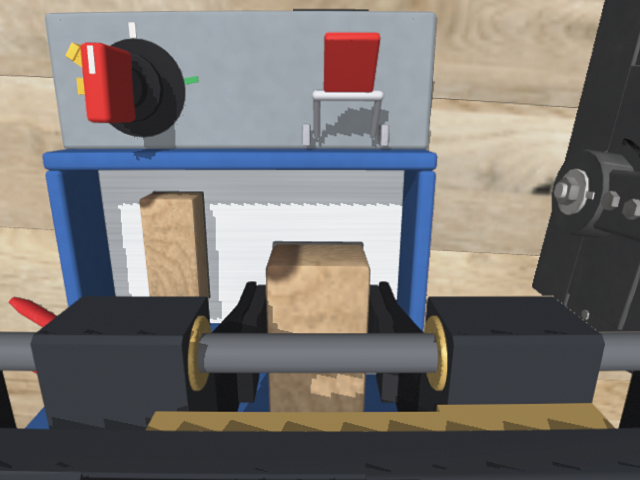

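Block 1 lies flat at (175,250) in the chamber; block 2 held at (318,330) over the left half. Lower and release.

Request:
send_rows(
  jaw=[1,1,1,1,1,1,1,1],
  travel=[
    [0,0,0.12],
    [0,0,0.12],
    [0,0,0.12],
    [0,0,0.12],
    [0,0,0.06],
    [0,0,0.04],
    [0,0,0.01],
    [0,0,0],
  ],
  twist=[0,0,0,0,0,0,0,0],
)

```text
clock: 30.0
position: [0.5613, -0.0017, 0.0398]
tool_rot: [-0.0, -0.026, 1.0, -0.0]
wrist_force: [-0.4, 1.1, -0.2]
width: 0.0393
gripper_force: 30.0
```

Request:
send_rows(
  jaw=[1,-0.25,-0.25,-0.25,-0.25,-0.25,-0.25,-0.25,-0.25,-0.25],
  travel=[
    [0,0,0],
    [0,0,0],
    [0,0,0],
    [0,0,0],
    [0,0,0],
    [0,0,-0.08],
    [0,0,-0.13],
    [0,0,-0.15],
    [0,0,-0.15],
    [0,0,-0.15],
  ],
  twist=[0,0,0,0,0,0,0,0,0,0],
)

```text
clock: 30.83
position: [0.5608, -0.0006, 0.2067]
tool_rot: [-0.0, -0.027, 1.0, 0.0]
wrist_force: [1.1, -0.7, -0.2]
width: 0.0544
gripper_force: 0.0
```

Request:
send_rows(
  jaw=[0,0,0,0,0,0,0],
  travel=[
    [0,0,-0.15],
    [0,0,-0.15],
    [0.16,0,0],
    [0.16,0,0],
    [0.16,0,0],
    [0,0,0],
    [0,0,0],
  ],
  twist=[0,0,0,0,0,0,0],
)

```text
clock: 31.42
position: [0.4385, -0.0067, 0.28]
tool_rot: [-0.001, -0.027, 1.0, 0.0]
wrist_force: [1.0, -0.2, 0.4]
width: 0.0434
gripper_force: 0.0
```

```bash
python3 - <<'E'
from h import *
tb()
def tobox(w): c,q=np.cos(BOX[2]),np.sin(BOX[2]); d=w[:2]-BOX[:2]; return np.array([c*d[0]+q*d[1],-q*d[0]+c*d[1]]).round(3)
for nm in("top","scene"):
  im=env.get_image(nm); save(im,nm+"_9")
  for d in env.trace("block_1",im):
    if d["p"]<.15: continue
    c=cv2.minAreaRect(np.argwhere(d["mask"])[:,::-1].astype(np.float32)); print(nm,round(d["p"],2),np.round(d["extent"]),d["mask"].sum(),tobox(onz(im,c[0],.047)))
  for d in env.landmark_of("lid_handle",im)[:2]: print("handle",d["p"],np.round(d["location"]))
  for th in (1.4,1.5,1.6,1.7): 
    ph=np.radians(164.96)-th; print(th,proj(im,b2w(BOX,(.08+.1388*np.cos(ph),-.002,.07+.1388*np.sin(ph)))).round())
  if nm=="top":cv2.imwrite("pics/t9.png",cv2.resize(im["img"][150:350,230:470,::-1],None,fx=3,fy=3))
E
```

```text
{'clock': 31.417, 'position': [0.439, -0.007, 0.28], 'tool_rot': [-0.001, -0.027, 1.0, 0.0], 'width': 0.043, 'gripper_force': 0.0, 'wrist_force': [0.994, -0.231, 0.376], 'joint_positions': [-0.271, 0.197, 1.799, 0.0, 1.147, -1.896]}
tcp in box [-0.1474  0.0509  0.28  ] yaw-box deg -0.02
top 0.59 [339. 221. 359. 264.] 791 [-0.001 -0.06 ]
handle 0.8 [318. 170.]
1.4 [[317. 183.]]
1.5 [[316. 176.]]
1.6 [[316. 170.]]
1.7 [[316. 164.]]
scene 0.79 [299. 234. 338. 260.] 831 [ 0.004 -0.046]
scene 0.58 [306. 269. 353. 297.] 936 [0.    0.061]
handle 0.9 [264. 230.]
1.4 [[278. 220.]]
1.5 [[271. 222.]]
1.6 [[264. 224.]]
1.7 [[258. 227.]]
```

View pics/t9.png

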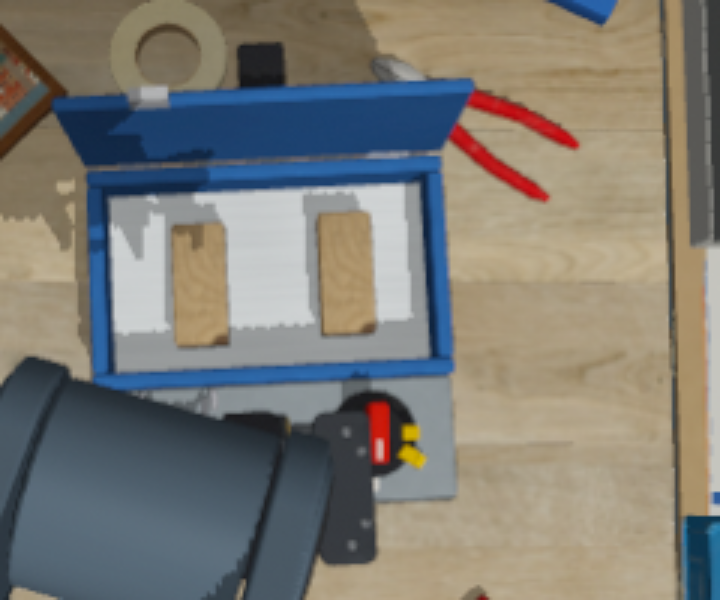

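Both blocks lie flat side by side, crop (200,285) and (347,272); the lid stands upright with handle at (262,65). Now regrip the handle.

Request:
send_rows(
  jaw=[-0.5,-0.5,-0.5,-0.5,-0.5,-0.5,-0.5,-0.5,-0.5,-0.5],
  travel=[
    [0,0,-0.16],
    [-0.134,-0.0265,0],
    [-0.134,-0.0265,0],
    [-0.134,-0.0265,0],
    [-0.134,-0.0265,0],
    [-0.134,-0.0265,0],
    [-0.134,-0.0265,0],
    [-0.134,-0.0265,0],
    [-0.134,-0.0265,0],
    [0,0,0],
  ],
  twist=[0,0,0,0,0,0,0,0,0,0],
)

```text
clock: 32.55
position: [0.718, -0.0471, 0.3166]
tool_rot: [0.001, -0.027, 1.0, -0.0]
wrist_force: [-0.3, -1.6, -0.3]
width: 0.065
gripper_force: 0.0
```

```bash
python3 -c "
from h import *
tb()"
```

```text
{'clock': 32.55, 'position': [0.718, -0.047, 0.317], 'tool_rot': [0.001, -0.027, 1.0, -0.0], 'width': 0.065, 'gripper_force': 0.0, 'wrist_force': [-0.264, -1.617, -0.323], 'joint_positions': [-0.22, 0.59, 1.05, 0.0, 1.499, -1.845]}
tcp in box [ 0.1294 -0.0046  0.3166] yaw-box deg -0.0
```

Request:
send_rows(
  jaw=[-0.5,-0.5,-0.5,-0.5,-0.5,-0.5,-0.5],
  travel=[
    [0.034,0.01,0],
    [0,0,0.12],
    [0,0,0.12],
    [0,0,0.12],
    [0,0,0.1],
    [0,0,0.05],
    [0,0,0],
  ],
  twist=[0,0,0,0,0,0,0],
)

```text
clock: 33.13
position: [0.7009, -0.043, 0.188]
tool_rot: [-0.004, -0.027, 1.0, 0.001]
wrist_force: [-0.8, -0.2, -0.3]
width: 0.0652
gripper_force: 0.0
```

Request:
send_rows(
  jaw=[1,1,1,1,1,1,1,1],
  travel=[
    [0,0,0],
    [0,0,0],
    [0,0,0],
    [0,0,0],
    [0,0,0],
    [0,0,0],
    [0,0,0],
    [0,0,0],
  ],
  twist=[0,0,0,0,0,0,0,0],
)

```text
clock: 33.8
position: [0.7038, -0.0453, 0.1934]
tool_rot: [0.001, -0.027, 1.0, -0.001]
wrist_force: [-1.0, -3.8, 2.4]
width: 0.0297
gripper_force: 30.0
```

```bash
python3 -c "
from h import *
tb()"
```

```text
{'clock': 33.8, 'position': [0.704, -0.045, 0.193], 'tool_rot': [0.001, -0.027, 1.0, -0.001], 'width': 0.03, 'gripper_force': 29.999, 'wrist_force': [-0.963, -3.834, 2.381], 'joint_positions': [-0.221, 0.667, 1.24, -0.003, 1.232, -1.845]}
tcp in box [ 0.1153 -0.002   0.1934] yaw-box deg 0.0
```

```bash
python3 -c "
import numpy as np
p=np.radians(np.linspace(76.1,165.2,21)); r=np.linspace(.1467,.1448,21)
d=np.diff(np.c_[r*np.cos(p),r*np.sin(p)],axis=0)
print([[round(-a/.25,3),0,round(-b/.25,3)] for a,b in d])"
```

```text
[[np.float64(0.045), 0, np.float64(-0.009)], [np.float64(0.045), 0, np.float64(-0.005)], [np.float64(0.046), 0, np.float64(-0.002)], [np.float64(0.045), 0, np.float64(0.002)], [np.float64(0.045), 0, np.float64(0.005)], [np.float64(0.045), 0, np.float64(0.009)], [np.float64(0.044), 0, np.float64(0.012)], [np.float64(0.043), 0, np.float64(0.016)], [np.float64(0.041), 0, np.float64(0.019)], [np.float64(0.04), 0, np.float64(0.022)], [np.float64(0.038), 0, np.float64(0.025)], [np.float64(0.036), 0, np.float64(0.028)], [np.float64(0.033), 0, np.float64(0.03)], [np.float64(0.031), 0, np.float64(0.033)], [np.float64(0.028), 0, np.float64(0.035)], [np.float64(0.025), 0, np.float64(0.037)], [np.float64(0.023), 0, np.float64(0.039)], [np.float64(0.019), 0, np.float64(0.041)], [np.float64(0.016), 0, np.float64(0.042)], [np.float64(0.013), 0, np.float64(0.043)]]
```

Request:
send_rows(
  jaw=[1,1,1,1,1,1,1,1,1,1],
  travel=[
    [0.045,0,-0.009],
    [0.045,0,-0.005],
    [0.046,0,-0.002],
    [0.045,0,0.002],
    [0.045,0,0.005],
    [0.045,0,0.009],
    [0.044,0,0.012],
    [0.043,0,0.016],
    [0.041,0,0.019],
    [0.04,0,0.022],
  ],
  twist=[0,0,0,0,0,0,0,0,0,0],
)

```text
clock: 34.63
position: [0.5969, -0.0509, 0.1766]
tool_rot: [0.005, -0.027, 1.0, -0.001]
wrist_force: [4.6, -3.9, -0.8]
width: 0.0301
gripper_force: 30.0
```

Request:
send_rows(
  jaw=[1,1,1,1,1,1,1],
  travel=[
    [0.038,0,0.025],
    [0.036,0,0.028],
    [0.033,0,0.03],
    [0.031,0,0.033],
    [0.028,0,0.035],
    [0.025,0,0.037],
    [0,0,0],
  ],
  twist=[0,0,0,0,0,0,0],
)

```text
clock: 35.22
position: [0.5483, -0.0535, 0.1279]
tool_rot: [0.003, -0.027, 1.0, -0.001]
wrist_force: [3.8, -4.4, -2.0]
width: 0.0297
gripper_force: 30.0
```

```bash
python3 -c "
from h import *
tb()"
```

```text
{'clock': 35.217, 'position': [0.548, -0.053, 0.128], 'tool_rot': [0.003, -0.027, 1.0, -0.001], 'width': 0.03, 'gripper_force': 29.997, 'wrist_force': [3.827, -4.411, -1.995], 'joint_positions': [-0.3, 0.558, 1.713, 0.0, 0.864, -1.924]}
tcp in box [-0.0403 -0.0018  0.1279] yaw-box deg -0.05
```

Good; finish the arc, then release and press down on the handle with shut fingers.

Request:
send_rows(
  jaw=[1,1,1,1,1,1,1,1],
  travel=[
    [0.023,0,0.039],
    [0.019,0,0.041],
    [0.016,0,0.042],
    [0.01,0,0.043],
    [0,0,0.012],
    [0,0,0],
    [0,0,0],
    [0,0,0],
  ],
  twist=[0,0,0,0,0,0,0,0],
)

```text
clock: 35.88
position: [0.5317, -0.0543, 0.0863]
tool_rot: [0.003, -0.027, 1.0, -0.001]
wrist_force: [-0.2, -3.6, 11.4]
width: 0.0297
gripper_force: 30.0
```

```bash
python3 -c "
from h import *
tb()"
```

```text
{'clock': 35.883, 'position': [0.532, -0.054, 0.086], 'tool_rot': [0.003, -0.027, 1.0, -0.001], 'width': 0.03, 'gripper_force': 30.0, 'wrist_force': [-0.185, -3.63, 11.402], 'joint_positions': [-0.311, 0.611, 1.78, -0.0, 0.744, -1.935]}
tcp in box [-0.057  -0.0018  0.0863] yaw-box deg 0.0
```

Request:
send_rows(
  jaw=[1,1,1,1],
  travel=[
    [0,0,0.008],
    [0,0,0.008],
    [0,0,0],
    [0,0,0],
  ],
  twist=[0,0,0,0],
)

```text
clock: 36.22
position: [0.5318, -0.0544, 0.0854]
tool_rot: [0.004, -0.027, 1.0, -0.002]
wrist_force: [-5.7, -2.0, 35.8]
width: 0.0294
gripper_force: 30.0
```

Request:
send_rows(
  jaw=[-0.5,-0.5,-0.5,-0.5,-0.5,-0.5,-0.5,-0.5,-0.5],
  travel=[
    [0,0,0],
    [0,0,0],
    [0,0,0],
    [0,0,0],
    [0,0,-0.12],
    [0,0,-0.16],
    [0,0,-0.16],
    [0,0,-0.16],
    [0,0,0],
  ],
  twist=[0,0,0,0,0,0,0,0,0],
)

```text
clock: 36.97
position: [0.5335, -0.0538, 0.2369]
tool_rot: [0.007, -0.027, 1.0, -0.002]
wrist_force: [1.0, -0.5, 0.5]
width: 0.0653
gripper_force: 0.0
```

Request:
send_rows(
  jaw=[1,1,1,1,1,1,1],
  travel=[
    [0.133,0.072,0],
    [0.133,0.072,0],
    [0.133,0.072,0],
    [0.133,0.072,0],
    [0,0,0],
    [0,0,0],
    [0,0,0],
  ],
  twist=[0,0,0,0,0,0,0],
)

```text
clock: 37.55
position: [0.3932, 0.0116, 0.2299]
tool_rot: [0.001, -0.027, 1.0, -0.0]
wrist_force: [0.6, -0.6, 0.4]
width: 0.0267
gripper_force: 0.0
```

```bash
cat > chk.py <<'E'
from h import *
tb()
for nm in ("wrist","top","scene"):
    im=env.get_image(nm)
    print(nm,"tab",[(round(d["p"],2),np.round(d["location"]).tolist()) for d in env.landmark_of("latch_tab",im)[:2]],"closed/open",proj(im,b2w(BOX,[(-.09,.07,.127),(-.144,.07,.104)])).round().tolist())
    print("  handle",[(round(d["p"],2),np.round(d["location"]).tolist()) for d in env.landmark_of("lid_handle",im)[:2]],"shut",proj(im,b2w(BOX,(-.054,0,.106))).round().tolist())
    print("  knob",[(round(d["p"],2),np.round(d["location"]).tolist()) for d in env.landmark_of("knob_grip",im)[:2]],proj(im,b2w(BOX,(-.12,-.07,.106))).round().tolist())
E
python3 chk.py
```

```text
{'clock': 37.55, 'position': [0.393, 0.012, 0.23], 'tool_rot': [0.001, -0.027, 1.0, -0.0], 'width': 0.027, 'gripper_force': 0.0, 'wrist_force': [0.567, -0.61, 0.365], 'joint_positions': [-0.257, 0.201, 1.968, 0.0, 0.971, -1.882]}
tcp in box [-0.1918  0.0715  0.2299] yaw-box deg 0.03
wrist tab [(0.61, [316.0, 293.0])] closed/open [[317.0, 373.0], [317.0, 290.0]]
  handle [] shut [[228.0, 397.0]]
  knob [] [[129.0, 321.0]]
top tab [(0.53, [291.0, 308.0])] closed/open [[286.0, 283.0], [287.0, 310.0]]
  handle [(0.67, [322.0, 260.0]), (0.22, [318.0, 244.0])] shut [[319.0, 264.0]]
  knob [(0.61, [355.0, 295.0])] [[355.0, 295.0]]
scene tab [] closed/open [[374.0, 259.0], [399.0, 262.0]]
  handle [] shut [[349.0, 242.0]]
  knob [(0.93, [374.0, 212.0])] [[371.0, 214.0]]
```

Request:
send_rows(
  jaw=[1,1,1,1,1,1],
  travel=[
    [0,0,0.115],
    [0,0,0.115],
    [0,0,0.115],
    [0,0,0.115],
    [0,0,0.108],
    [0,0,0],
  ],
  twist=[0,0,0,0,0,0],
)

```text
clock: 38.65
position: [0.3899, 0.012, 0.0844]
tool_rot: [-0.004, -0.027, 1.0, 0.001]
wrist_force: [-0.4, 0.7, -0.1]
width: 0.0002
gripper_force: 0.0
```

Request:
send_rows(
  jaw=[1,1,1,1,1,1,1,1,1],
  travel=[
    [-0.04,0,0],
    [-0.04,0,0],
    [-0.04,0,0],
    [-0.04,0,0],
    [-0.04,0,-0.014],
    [-0.04,0,-0.018],
    [-0.04,0,-0.018],
    [-0.035,0,-0.014],
    [0,0,0],
  ],
  twist=[0,0,0,0,0,0,0,0,0],
)

```text
clock: 39.4
position: [0.4761, 0.0152, 0.1062]
tool_rot: [0.005, -0.027, 1.0, -0.001]
wrist_force: [0.8, -0.5, 0.8]
width: 0.0003
gripper_force: 0.0
```

```bash
python3 chk.py
```

```text
{'clock': 39.4, 'position': [0.476, 0.015, 0.106], 'tool_rot': [0.005, -0.027, 1.0, -0.001], 'width': 0.0, 'gripper_force': 0.0, 'wrist_force': [0.76, -0.479, 0.801], 'joint_positions': [-0.203, 0.522, 1.914, 0.0, 0.696, -1.829]}
tcp in box [-0.1088  0.0707  0.1062] yaw-box deg 0.04
wrist tab [(0.6, [313.0, 381.0])] closed/open [[319.0, 373.0], [319.0, 220.0]]
  handle [] shut [[164.0, 413.0]]
  knob [] [[-19.0, 277.0]]
top tab [] closed/open [[286.0, 283.0], [287.0, 310.0]]
  handle [(0.83, [323.0, 259.0])] shut [[319.0, 264.0]]
  knob [(0.57, [357.0, 294.0])] [[355.0, 295.0]]
scene tab [(0.65, [372.0, 260.0])] closed/open [[374.0, 259.0], [399.0, 262.0]]
  handle [(0.74, [348.0, 246.0]), (0.35, [287.0, 264.0])] shut [[349.0, 242.0]]
  knob [(0.48, [370.0, 214.0])] [[371.0, 214.0]]
```

Request:
send_rows(
  jaw=[1,1,1,1,1,1,1,1,1,1],
  travel=[
    [-0.02,0,0],
    [0,0,0],
    [0.07,0,0],
    [0.07,0,0],
    [0,0,-0.13],
    [0,0,-0.13],
    [0,0,-0.13],
    [0,0,-0.13],
    [0,0,0],
    [0,0,0],
  ],
  twist=[0,0,0,0,0,0,0,0,0,0],
)

```text
clock: 40.83
position: [0.4424, 0.0139, 0.2357]
tool_rot: [0.003, -0.027, 1.0, -0.001]
wrist_force: [-0.3, 0.6, -0.1]
width: 0.0003
gripper_force: 0.0
```

Request:
send_rows(
  jaw=[0,0,0,0,0,0],
  travel=[
    [-0.02,-0.143,0],
    [-0.02,-0.143,0],
    [-0.02,-0.143,0],
    [-0.02,-0.143,0],
    [0,0,0],
    [0,0,0],
  ],
  twist=[0,0,0,0,0,0],
)

```text
clock: 41.33
position: [0.4682, -0.1289, 0.2321]
tool_rot: [-0.001, -0.025, 1.0, 0.001]
wrist_force: [-0.4, 0.0, 0.1]
width: 0.0326
gripper_force: 0.0
```

```bash
python3 chk.py; python3 -c "
from h import *
im=env.get_image('wrist')
for d in env.landmark_of('knob_grip',im): print(d, onz(im,d['location'],.106))
for d in env.find_in('knob_grip',im): print(d)
"
```

```text
{'clock': 41.333, 'position': [0.468, -0.129, 0.232], 'tool_rot': [-0.001, -0.025, 1.0, 0.001], 'width': 0.033, 'gripper_force': 0.0, 'wrist_force': [-0.35, 0.013, 0.109], 'joint_positions': [-0.499, 0.329, 1.76, 0.0, 1.056, -2.121]}
tcp in box [-0.1244 -0.0727  0.2321] yaw-box deg -0.2
wrist tab [(0.68, [527.0, 286.0])] closed/open [[530.0, 284.0], [525.0, 198.0]]
  handle [(0.91, [415.0, 324.0])] shut [[417.0, 319.0]]
  knob [(0.73, [316.0, 236.0])] [[323.0, 233.0]]
top tab [(0.39, [289.0, 283.0])] closed/open [[286.0, 283.0], [287.0, 310.0]]
  handle [(0.8, [324.0, 262.0])] shut [[319.0, 264.0]]
  knob [] [[355.0, 295.0]]
scene tab [(0.53, [372.0, 261.0])] closed/open [[374.0, 259.0], [399.0, 262.0]]
  handle [(0.71, [350.0, 241.0])] shut [[349.0, 242.0]]
  knob [(0.63, [370.0, 215.0])] [[371.0, 214.0]]
{'location': [313.3, 233.9], 'p': 0.85} [ 0.47476176 -0.13109406  0.106     ]
{'location': [232.8, 411.8], 'p': 0.36} [ 0.62677691 -0.18813331  0.106     ]
{'extent': [275.5, 192.5, 347.1, 261.7], 'p': 0.79}
```

Latch reads closed and lid shut. Descend on the knob and grip.

Request:
send_rows(
  jaw=[0,0,0,0,0,0,0],
  travel=[
    [-0.02,-0.008,0],
    [0,0,0.13],
    [0,0,0.13],
    [0,0,0.13],
    [0,0,0.12],
    [0,0,0.07],
    [0,0,0],
  ],
  twist=[0,0,0,0,0,0,0],
)

```text
clock: 42.67
position: [0.4719, -0.1284, 0.0856]
tool_rot: [-0.003, -0.027, 1.0, 0.002]
wrist_force: [-1.1, 0.9, 0.5]
width: 0.0434
gripper_force: 0.0
```

Request:
send_rows(
  jaw=[1,1,1,1,1,1,1,1],
  travel=[
    [0,0,0],
    [0,0,0],
    [0,0,0],
    [0,0,0],
    [0,0,0],
    [0,0,0],
    [0,0,0],
    [0,0,0],
  ],
  twist=[0,0,0,0,0,0,0,0],
)

```text
clock: 43.33
position: [0.4741, -0.1281, 0.0897]
tool_rot: [0.001, -0.027, 1.0, 0.001]
wrist_force: [1.8, 5.3, 2.4]
width: 0.0134
gripper_force: 30.0
```

```bash
python3 -c "
from h import *
tb()"
```

```text
{'clock': 43.333, 'position': [0.474, -0.128, 0.09], 'tool_rot': [0.001, -0.027, 1.0, 0.001], 'width': 0.013, 'gripper_force': 29.977, 'wrist_force': [1.81, 5.264, 2.437], 'joint_positions': [-0.493, 0.568, 1.882, 0.003, 0.691, -2.119]}
tcp in box [-0.1185 -0.0723  0.0897] yaw-box deg -0.05
```

Request:
send_rows(
  jaw=[1,1,1,1,1,1],
  travel=[
    [0,0.004,0.016],
    [0,0,0.016],
    [0,0,0.014],
    [0,0,0],
    [0,0,0],
    [0,0,0],
  ],
  twist=[0,0,0,0,0,0],
)

```text
clock: 43.83
position: [0.4745, -0.1279, 0.0796]
tool_rot: [0.001, -0.027, 1.0, -0.0]
wrist_force: [-2.1, 4.2, 20.3]
width: 0.0138
gripper_force: 30.0
```

Request:
send_rows(
  jaw=[1,1,1,1,1,1,1,1,1,1],
  travel=[
    [0,0,0],
    [0,0,0],
    [0,0,0],
    [0,0,0],
    [0,0,0],
    [0,0,0],
    [0,0,0],
    [0,0,0],
    [0,0,0],
    [0,0,0],
  ],
  twist=[0.9,0.9,0.9,0.9,0.9,0.9,0.9,0.9,0.9,0.9],
)

```text
clock: 44.67
position: [0.4745, -0.1275, 0.0796]
tool_rot: [0.001, 0.36, 0.933, 0.001]
wrist_force: [-0.9, 6.8, 19.7]
width: 0.0139
gripper_force: 30.0
```

Request:
send_rows(
  jaw=[1,1,1,1,1,1,1,1,1,1],
  travel=[
    [0,0,0],
    [0,0,0],
    [0,0,0],
    [0,0,0],
    [0,0,0],
    [0,0,0],
    [0,0,0],
    [0,0,0],
    [0,0,0],
    [0,0,0],
  ],
  twist=[0.95,0.95,0.95,0.95,0.95,0.95,0.95,0.95,0,0],
)

```text
clock: 45.5
position: [0.4748, -0.1273, 0.0796]
tool_rot: [0.001, 0.642, 0.766, 0.001]
wrist_force: [0.5, 7.0, 20.1]
width: 0.0136
gripper_force: 30.0
```

```bash
python3 -c "
from h import *
tb(); print(env.get_state()['torque'])"
```

```text
{'clock': 45.5, 'position': [0.475, -0.127, 0.08], 'tool_rot': [0.001, 0.642, 0.766, 0.001], 'width': 0.014, 'gripper_force': 30.006, 'wrist_force': [0.489, 7.002, 20.108], 'joint_positions': [-0.491, 0.587, 1.889, 0.003, 0.663, -0.669]}
tcp in box [-0.1177 -0.0716  0.0796] yaw-box deg -83.05
[ 1.36456528  0.12526774 -0.01650614]
```

Request:
send_rows(
  jaw=[1,1,1,0.4,0.4,0.4,0.4,0.4,0.4,0.4],
  travel=[
    [0,0,-0.02],
    [0,0,-0.024],
    [0,0,0],
    [0,0,0],
    [0,0,0],
    [0,0,0],
    [0,0,-0.06],
    [0,0,-0.12],
    [0,0,-0.15],
    [0,0,-0.15],
  ],
  twist=[0,0,0,0,0,0,0,0,0,0],
)

```text
clock: 46.33
position: [0.4727, -0.1283, 0.2087]
tool_rot: [-0.002, 0.642, 0.767, -0.001]
wrist_force: [1.2, -0.1, 0.1]
width: 0.0259
gripper_force: 0.0
```

Request:
send_rows(
  jaw=[0.4,0.4,0.4,0.4,0.4,0.4],
  travel=[
    [0,0,-0.15],
    [0,0,-0.1],
    [0,0.0,0],
    [0,0,0],
    [0,0,0],
    [0,0,0],
  ],
  twist=[0,0,0,0,0,0],
)

```text
clock: 46.83
position: [0.4725, -0.1279, 0.2691]
tool_rot: [-0.002, 0.642, 0.767, -0.001]
wrist_force: [0.3, -0.2, -0.1]
width: 0.0264
gripper_force: 0.0
```

```bash
python3 chk.py; python3 -c "
from h import *
im=env.get_image('wrist'); save(im,'w9')
g=cv2.cvtColor(im['img'],cv2.COLOR_RGB2HSV)
for nm,lo,hi,s in (('red',0,5,180),('yellow',20,32,180)):
    m=((g[...,0]>=lo)&(g[...,0]<=hi)&(g[...,1]>s)&(g[...,2]>90)).astype(np.uint8)
    n,l,stt,c=cv2.connectedComponentsWithStats(m)
    for i in range(1,n):
        if stt[i,4]>150:
            p=np.argwhere(l==i)[:,::-1].astype(np.float32); r=cv2.minAreaRect(p); print(nm,stt[i].tolist(),[onz(im,q,.106)[:2].round(3).tolist() for q in cv2.boxPoints(r)])
"
```

```text
{'clock': 46.833, 'position': [0.473, -0.128, 0.269], 'tool_rot': [-0.002, 0.642, 0.767, -0.001], 'width': 0.026, 'gripper_force': 0.0, 'wrist_force': [0.323, -0.24, -0.077], 'joint_positions': [-0.493, 0.287, 1.702, -0.0, 1.156, -0.669]}
tcp in box [-0.12   -0.072   0.2691] yaw-box deg -83.0
wrist tab [(0.63, [397.0, 22.0])] closed/open [[390.0, 15.0], [308.0, 12.0]]
  handle [(0.75, [422.0, 136.0]), (0.57, [566.0, 156.0])] shut [[418.0, 131.0]]
  knob [(0.64, [321.0, 212.0])] [[318.0, 212.0]]
top tab [(0.62, [286.0, 283.0])] closed/open [[286.0, 283.0], [287.0, 310.0]]
  handle [(0.95, [323.0, 261.0])] shut [[319.0, 264.0]]
  knob [] [[355.0, 295.0]]
scene tab [(0.58, [371.0, 260.0])] closed/open [[374.0, 259.0], [399.0, 262.0]]
  handle [(0.61, [350.0, 244.0])] shut [[349.0, 242.0]]
  knob [(0.85, [370.0, 213.0])] [[371.0, 214.0]]
red [377, 0, 20, 51, 389] [[0.495, -0.004], [0.493, 0.029], [0.502, 0.03], [0.504, -0.003]]
red [311, 182, 17, 56, 400] [[0.465, -0.105], [0.477, -0.103], [0.485, -0.146], [0.473, -0.148]]
```

Knob turned about 1.44 rad and out, lid shut, latch closed, robot clear.

```bash
python3 -c "
from cell import env
print(env.hand_in())"
```

```text
the job is handed in; nothing more can be done
None
```

I handed the job in without seeing the verdict: both sanding blocks I found lie flat side by side in the chamber, and the last camera check showed the lid shut, the latch closed and the knob turned about 1.44 rad and apparently sprung out; the tape, cutters and plaque were left alone.

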